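# Clear the strapping station and check its tension gauge

### The arm

A 7-joint arm with a two-finger parallel gripper is mounted at the origin on the work surface. World frame = base frame: x ahead of the robot, y to its left, z up, the work surface at z = 0. Lengths are in m, angles in rad, forces in N, time in s.
With the tool pointing down it reaches from about 0.425 to 0.925 m from the base axis. Payload 6.8 kg.
Tool frame: the origin (TCP) lies between the finger pads; the fingertips stand r.tcp_to_tips ahead of it and the grasp point (between the pads) is the TCP (r.tcp_to_tips is the distance from the TCP to the fingertips, in m); z points along the fingers, y is the line along which they close (so a half turn about z gives the same grasp; the last joint's range is limited). The gripper opens to 85 mm and grips with 20 to 120 N. Pads are 22 mm wide; open, the fingers measure 114 mm over their backs; the gripper's body (76 mm by 85 mm) begins 54 mm behind the grasp point. The pads swing forward as they close: fully open they stand 13 mm farther back than shut.
Start: joints at [1.203, 0.477, 0.022, 1.555, -0.011, 1.109, -0.083], TCP at [0.173, -0.652, 0.218] pointing down, gripper open.
Joint ranges: [-2.96, 2.96], [-0.34, 2.1], [-1.41, 1.46], [0.24, 2.44], [-1.37, 4.51], [0.17, 1.92], [-2.96, 2.96]. Speed limits (rad/s): [2.39, 2.39, 3.14, 3.14, 3.14, 3.14, 3.14].

### API

Orientations are given as a rotation vector (axis times angle).
In Python, from bench import r gives the robot as it stands.
- The arm moves only by the tool servo_tool, never from a script. Its argument "commands" is a list of rows, each a list of 2 entries, a list of its own where there are three numbers: the shift along the tool's x, y, z normalised to -1 to 1, where 1 is 250 mm, then the turn, a rotation vector about the tool's x, y, z normalised to -1 to 1, where 1 is 90 degrees. In form: [[[dx, dy, dz], [ax, ay, az]], ...]. A call has 1 to 20 rows; each row is the pose to reach, as a shift and turn from the pose commanded when the call began, along the tool's axes at that moment; what a row does not reach only later rows make up. A row lasts 1/10 s, in which the tool goes at most 50 mm and 8.59 degrees, less where a joint would pass 70% of its speed; a pose out of reach is approached as far as the arm can. A call with a number of a shift or a turn outside -1 to 1 is refused whole. A call with a gripper value outside its range is refused whole. "claw" is the closure, from 0 (fully open) to 1 (shut), set as the call begins (left out, the last holds). The fingers move at their own pace and stop on an object; "squeeze" is the grip in N (left out, the last holds). Time passes only in rows, so rows that repeat a pose let the fingers close. It gives the time, the measured TCP pose, the force, the opening and the grip force at its end, in the units of the state.
- r.get_obs(): the state, without advancing time (a new reading comes with each control period).
- r.grab_frame(name): name is "scene" or "top"; returns (picture, depth): 400x640x3 uint8, red, green, blue; 400x640 float32, m along the optical axis (not along the pixel's ray), 0 where there is no reading.
- r.camera_model(name): a dict with "fx", "fy", "cx", "cy" (pixels), "k1" (the pictures are not rectified: a ray, as slopes to the right and down, at radius r is drawn at 1 + k1 r^2 times it, then the intrinsics apply), "extrinsics" (4x4, takes a point from camera to world coordinates). Camera axes: x right, y down, z forward; pixel columns grow to the right and rows downward; lengths in m; the calibration is good to about 2 mm. A picture is of the moment at which its call begins. camera_model takes no time and is no camera call.
- r.hand_in(): hands the job in; it is judged then, once.
Trained networks look in the newest picture that a camera, given by its name, has taken for a name from the list of things; names that differ only in an ending like _2 or _b are one class to them, and where a whole thing is asked for, a point or a joint stands for the part that bears it (a point fixed in the world has none). Each returns a list of dicts, best first, with "confidence" (0 to 1); they miss things now and then, are a little off and sometimes report something else, mostly with a low value. They report only what shows in the picture. A call takes as long as a camera call.
- r.boxes_of(camera, target): "uv" ([column, row] in pixels, amid what is visible of it).
- r.mark_of(camera, target): "uv" ([column, row] in pixels: a listed point, or the origin of a listed thing).
The state is a dict: "clock": time; "joints": joint angles; "qvel": joint speeds; "tau": joint torques, N m; "tcp_pos": TCP position; "orientation": TCP orientation; "contact_force": force on the tool from outside, world axes, zero at the start; "moment": the same for the moment, N m; "grip_width": finger opening in m; "gripper_force": force on a finger pad.
Only numpy, scipy, OpenCV 4.12 (cv2) and the standard library are available. Lean on these libraries where they do the work, as an engineer would, in place of code of your own. Each camera call takes 0.05 s, during which the arm holds its last target. There are 200 camera calls.

### The job

Clear the mould-strapping station: slide every reel of strapping up off its spindle and put it flat in its own storage pocket, the one made for its diameter, and lay the steel bar back between the lips on top of the tension gauge. Once all the reels are stored, pull the gauge's sprung handle out to the broad mark on its scale (50 mm), hold it there for two seconds and let it go fully home. Leave the two clay lids on the bench beyond them undisturbed.

Things in the scene. Friction and masses are not known exactly. Their poses are not given: they have to be found in the camera images.
- reel_a: Reel of wound steel strapping 58 mm in diameter (four sizes, else alike; any may be absent). Wound body 30 mm high; a bare cardboard core, 34 mm across, stands 20 mm proud of it, from 30 to 50 mm above the underside: grip here. A 22 mm bore runs right through. Origin: centre of the underside, z up along the bore. Starts seated on a spindle of the stand. 0.15 to 0.5 kg.
- reel_b: Reel of wound steel strapping 69 mm in diameter (four sizes, else alike; any may be absent). Wound body 30 mm high; a bare cardboard core, 34 mm across, stands 20 mm proud of it, from 30 to 50 mm above the underside: grip here. A 22 mm bore runs right through. Origin: centre of the underside, z up along the bore. Starts seated on a spindle of the stand. 0.15 to 0.5 kg.
- reel_c: Reel of wound steel strapping 80 mm in diameter (four sizes, else alike; any may be absent). Wound body 30 mm high; a bare cardboard core, 34 mm across, stands 20 mm proud of it, from 30 to 50 mm above the underside: grip here. A 22 mm bore runs right through. Origin: centre of the underside, z up along the bore. Starts seated on a spindle of the stand. 0.15 to 0.5 kg.
- reel_d: Reel of wound steel strapping 91 mm in diameter (four sizes, else alike; any may be absent). Wound body 30 mm high; a bare cardboard core, 34 mm across, stands 20 mm proud of it, from 30 to 50 mm above the underside: grip here. A 22 mm bore runs right through. Origin: centre of the underside, z up along the bore. Starts seated on a spindle of the stand. 0.15 to 0.5 kg.
- pocket_a: Fixed storage pocket for the 58 mm reel: 107 mm square wooden block, square recess 66 mm wide, on its floor a paper disc 58 mm across. Origin: centre of the underside; recess floor 3 mm, wall tops 20 mm above it; x, y along the sides. Four pockets stand two by two on a tray, in any order.
- pocket_b: Fixed storage pocket for the 69 mm reel: 107 mm square wooden block, square recess 77 mm wide, on its floor a paper disc 69 mm across. Origin: centre of the underside; recess floor 3 mm, wall tops 20 mm above it; x, y along the sides. Four pockets stand two by two on a tray, in any order.
- pocket_c: Fixed storage pocket for the 80 mm reel: 107 mm square wooden block, square recess 88 mm wide, on its floor a paper disc 80 mm across. Origin: centre of the underside; recess floor 3 mm, wall tops 20 mm above it; x, y along the sides. Four pockets stand two by two on a tray, in any order.
- pocket_d: Fixed storage pocket for the 91 mm reel: 107 mm square wooden block, square recess 99 mm wide, on its floor a paper disc 91 mm across. Origin: centre of the underside; recess floor 3 mm, wall tops 20 mm above it; x, y along the sides. Four pockets stand two by two on a tray, in any order.
- stand: Green steel stand 214 mm square, fixed; origin: centre of the underside, on the bench. Reels rest on its plate, 12 mm up. Four upright spindles, 16 mm thick, at x, y = +-53.5 mm, tips 52 mm above the bench, 10 mm below the top of a seated reel's core: a reel comes off only straight up, by at least 40 mm.
- gauge_body: Fixed grey tension gauge, housing 120 (x) by 56 (y) by 55 mm high. Origin: centre of the underside, on the bench; its slide comes out along -x. On its top two pairs of lips (20 mm long, 42 mm either side of the middle, 12 mm high, 34 mm apart in y) take the bar lying along x, bar's centre 68 mm above the origin. White scale before it: broad black line = 50 mm mark.
- gauge_grip (a point): Grip point of the gauge's handle, 77 mm above the bench: an upright black plate 12 mm thick (gauge's x), 44 mm wide (y), from 35 to 85 mm above the bench. When home it is 110 mm from the housing's centre, 50 mm off its front. Axes as gauge_body's. Two thin pointers under it touch the scale.
- gauge (a joint): Draw of the slide in m: 0 home, growing as the handle is pulled along gauge_body's -x; mark at 0.050, end stop at 0.080. A spring pulls it home: 3.6 N at 0, 9.6 N at the mark, damped (25 N s/m), so it goes home by itself when let go.
- bar: Loose steel bar 110 mm long (x), 26 mm square, 0.3 kg, with a dark wooden sleeve round its middle. Origin at its very middle. Starts lying on the bench in front of the gauge.
- lid_a: Raw clay lid, a grey-brown disc 104 mm across, 16 mm thick, lying on the bench beyond the stand, tray and gauge; leave it alone. Origin: centre of the underside.
- lid_b: Raw clay lid, a grey-brown disc 104 mm across, 16 mm thick, lying on the bench beyond the stand, tray and gauge; leave it alone. Origin: centre of the underside.

How it is judged:
On the way, in this order (a step that is already met when the one before it is completed fails the run):
1. every reel present lies in its own pocket (horizontal distance between reel_a and pocket_a below 0.009 m and z of reel_a in the frame of pocket_a between -0.002 and 0.008 m and angle between each of reel_a, reel_b, reel_c, reel_d's own z axis and vertical below 0.1 rad and horizontal distance between reel_b and pocket_b below 0.009 m and z of reel_b in the frame of pocket_b between -0.002 and 0.008 m and horizontal distance between reel_c and pocket_c below 0.009 m and z of reel_c in the frame of pocket_c between -0.002 and 0.008 m and horizontal distance between reel_d and pocket_d below 0.009 m and z of reel_d in the frame of pocket_d between -0.002 and 0.008 m), for 0.2 s.
2. the gauge's slide is held at the 50 mm mark, within 6 mm, for a second, with the reels still stored (all of step 1 and value of joint gauge between 0.044 and 0.056 m), for 1 s.
At the end, for the whole second after the job is handed in: Each reel present lies flat in its own pocket (9 mm, 5 mm in height, 0.1 rad); the bar rests on the gauge between the lips (20 mm lengthwise, 9 mm sideways, 6 mm in height, 0.15 rad); the slide is home (4 mm); all at rest and released (all of step 1 and x of bar in the frame of gauge_body between -0.02 and 0.02 m and y of bar in the frame of gauge_body between -0.009 and 0.009 m and z of bar in the frame of gauge_body between 0.062 and 0.074 m and angle between the x axis of bar and the x axis of gauge_body, either way round below 0.15 rad and value of joint gauge below 0.004 m and linear speed of each of bar, reel_a, reel_b, reel_c, reel_d below 0.02 m/s); the robot touches nothing.
It fails at once if a clay lid is moved by more than 20 mm (distance of any of lid_a, lid_b from where it was at the start of the episode above 0.02 m).
Of reel_a, reel_b, reel_c, reel_d only 3 to 4 are there at a start; the rules pass over those that are not, and their reading is None.
At some moment in a run one of bar may be knocked a few centimetres aside while the robot is not near it.
Once in a run the grip may slacken for a moment while it holds something.
It also fails if it takes over 210 s, if anything falls off the work surface, if the arm or the gripper's body presses on something with over 40 N, if the wrist force passes 120 N, or if a joint passes its speed limit or range.

## Working session

There is one attempt and no reset: what is moved stays moved. The work goes in short steps, Python scripts to look and compute and a tool call to move; the robot and the scene stay as the last step left them, time stands still between calls to the robot, and variables do not carry over. Pictures are saved under pics/ and viewed, at most 14 in all, crops included, and the job is handed in when it is done.

Besides the shell and the picture viewer there is one more tool, called as a command line: name --argument value ..., lists and objects as JSON in quotes. servo_tool: Moves the arm, as the interface text tells. Scaled input: -1 to 1 covers 250 mm each way for a shift and 90 degrees each way for a turn. Its arguments: {"type":"object","properties":{"commands":{"type":"array"},"claw":{"type":"number"},"squeeze":{"type":"number"}},"required":["commands"]}

```bash
mkdir -p pics; ls
cat > h.py <<'E'
import numpy as np, cv2, json
from bench import r
from scipy.spatial.transform import Rotation as R
def cam(n):
    c=r.camera_model(n); return c,np.array(c["extrinsics"])
def ray(n,uv):
    c,E=cam(n); d=np.array([(uv[0]-c["cx"])/c["fx"],(uv[1]-c["cy"])/c["fy"]]); s=d.copy()
    for _ in range(20): s=d/(1+c["k1"]*(s@s))
    return E[:3,3],E[:3,:3]@np.array([s[0],s[1],1.])
def atz(n,uv,z):
    o,d=ray(n,uv); return o+d*(z-o[2])/d[2]
def cloud(n,dep):
    c,E=cam(n); v,u=np.mgrid[:400,:640]; d=np.stack([(u-c["cx"])/c["fx"],(v-c["cy"])/c["fy"]],-1); s=d.copy()
    for _ in range(20): s=d/(1+c["k1"]*(s**2).sum(-1,keepdims=True))
    p=np.concatenate([s,np.ones_like(s[...,:1])],-1)*dep[...,None]
    return p@E[:3,:3].T+E[:3,3]
def save(n,im): cv2.imwrite("pics/"+n,cv2.cvtColor(im,cv2.COLOR_RGB2BGR))
def rel(target,yaw=None):
    """shift/turn in tool units from the present pose to target xyz (tool down, yaw = direction of tool x)"""
    o=r.get_obs(); T=R.from_rotvec(o["orientation"]); s=T.inv().apply(np.array(target)-o["tcp_pos"])/.25
    return np.round(s,4)
E
python3 - <<'E'
from h import *
o=r.get_obs(); print({k:np.round(v,3).tolist() for k,v in o.items()}, r.tcp_to_tips)
print(R.from_rotvec(o["orientation"]).as_matrix().round(3))
for n in ("top","scene"):
    im,d=r.grab_frame(n); save(n+"0.png",im); np.save(n+"0.npy",d); np.save(n+"0i.npy",im)
    c,E=cam(n); print(n,c["fx"],c["k1"],E.round(3).tolist())
    for t in ["reel_a","pocket_a","stand","gauge_body","gauge_grip","bar","lid_a"]:
        for q in r.mark_of(n,t): print(n,t,np.round(q["uv"],1),round(q["confidence"],2),atz(n,q["uv"],{"reel_a":.012,"gauge_grip":.077,"bar":.013}.get(t,0)).round(3)[:2])
E
```

```text
pics
{'clock': 0.0, 'joints': [1.203, 0.478, 0.022, 1.556, -0.012, 1.109, -0.083], 'qvel': [0.001, -0.0, -0.0, 0.001, 0.0, -0.001, 0.001], 'tau': [0.0, -59.643, 1.608, -28.119, 0.012, 0.009, -0.0], 'tcp_pos': [0.173, -0.652, 0.217], 'orientation': [-3.113, -0.407, 0.001], 'contact_force': [0.019, 0.384, 0.003], 'moment': [-0.023, -0.044, 0.022], 'gripper_force': 0.0, 'grip_width': 0.085} 0.019
[[ 0.966  0.257 -0.001]
 [ 0.257 -0.966  0.002]
 [-0.    -0.002 -1.   ]]
top 458.59476340704686 0.04376620373184617 [[0.074, -0.972, 0.224, 0.4], [-0.997, -0.071, 0.022, -0.017], [-0.006, -0.225, -0.974, 1.003], [0.0, 0.0, 0.0, 1.0]]
top reel_a [466.9 243.1] 0.78 [ 0.561 -0.303]
top reel_a [414.9 295.4] 0.73 [ 0.442 -0.195]
top reel_a [328.4 291.1] 0.68 [ 0.437 -0.012]
top reel_a [466.3 294.8] 0.58 [ 0.451 -0.302]
top pocket_a [224.5 239.9] 0.93 [0.531 0.224]
top pocket_a [173.6 232.8] 0.66 [0.539 0.338]
top pocket_a [219.  289.4] 0.63 [0.424 0.222]
top pocket_a [165.7 286.5] 0.57 [0.422 0.337]
top pocket_a [466.5 295.1] 0.5 [ 0.452 -0.306]
top stand [436.2 269.1] 0.81 [ 0.502 -0.241]
top gauge
[... 537 characters left out ...]
_a [211.9 186.9] 0.56 [ 0.565 -0.295]
scene reel_a [330.2 172.7] 0.35 [ 0.441 -0.017]
scene pocket_a [423.4 185.6] 0.95 [0.422 0.225]
scene pocket_a [468.3 225. ] 0.93 [0.538 0.335]
scene pocket_a [420.5 212.8] 0.87 [0.523 0.224]
scene pocket_a [467.6 192.3] 0.63 [0.422 0.336]
scene pocket_a [211.1 186.2] 0.18 [ 0.551 -0.307]
scene stand [238.5 176.5] 0.72 [ 0.498 -0.253]
scene stand [264.9 164.8] 0.3 [ 0.435 -0.202]
scene gauge_body [322.3 252.2] 0.55 [0.694 0.026]
scene gauge_grip [327.2 189.7] 0.72 [0.579 0.009]
scene bar [332.2 172.9] 0.89 [ 0.442 -0.011]
scene bar [417.8 212.3] 0.71 [0.537 0.216]
scene lid_a [206.9 255.4] 0.94 [ 0.762 -0.214]
scene lid_a [382.8 282.6] 0.83 [0.742 0.163]
```

View pics/top0.png

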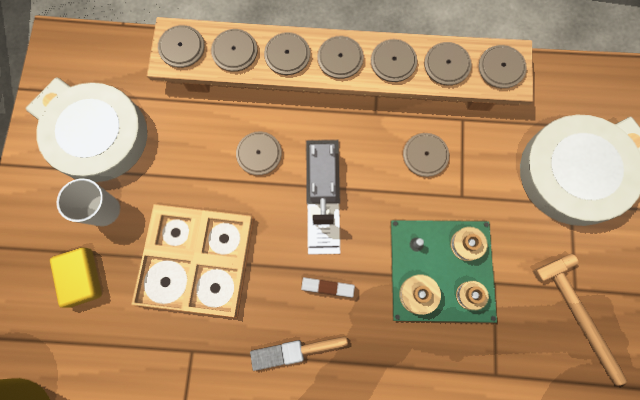

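View pics/scene0.png

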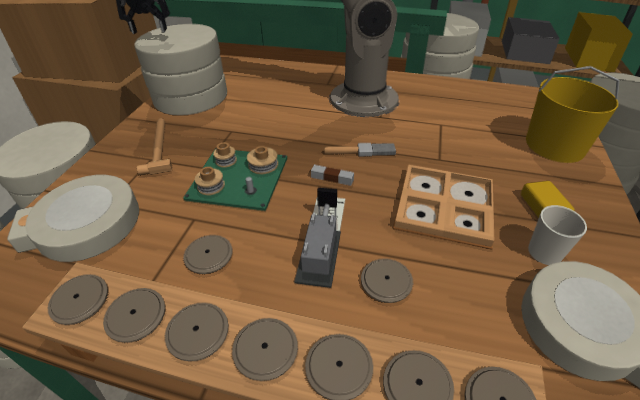

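The top picture shows three reels at (471,243), (421,295) and (473,295), an empty spindle at (417,243), the bar at (328,288), pockets at (175,232), (224,238), (165,282), (215,288), and the gauge at (322,170) with its handle at (323,217). Next I measure them with depth.

```bash
cat > m.py <<'E'
from h import *
def meas(tag, names=("top","scene")):
  for n in names:
    im=np.load(n+tag+"i.npy"); P=cloud(n,np.load(n+tag+".npy")); hsv=cv2.cvtColor(im,cv2.COLOR_RGB2HSV)
    x,y,z=P[...,0],P[...,1],P[...,2]; ok=np.load(n+tag+".npy")>0
    # reels
    m=ok&(x>.36)&(x<.64)&(y>-.40)&(y<-.1)
    print(n,"stand plate z",np.median(z[m&(hsv[...,0]>60)&(hsv[...,0]<95)&(hsv[...,1]>120)]).round(4))
    k,l,st,ce=cv2.connectedComponentsWithStats((m&(z>.026)).astype(np.uint8))
    for i in range(1,k):
        if st[i,4]<60: continue
        q=P[l==i]; c=q[q[:,2]>.053]; b=q[(q[:,2]>.034)&(q[:,2]<.048)]
        if len(b)<20: print(" small",q.mean(0).round(4)); continue
        (cx,cy),rad=cv2.minEnclosingCircle(c[:,:2].astype(np.float32)); (bx,by),br=cv2.minEnclosingCircle(b[:,:2].astype(np.float32))
        print(" reel core",round(cx,4),round(cy,4),"d",round(2*rad*1e3),"body",round(bx,4),round(by,4),"d",round(2*br*1e3),"ztop",np.percentile(c[:,2],90).round(4),len(c),len(b))
    # pockets
    m=ok&(x>.33)&(x<.65)&(y>.13)&(y<.42)
    w=m&(hsv[...,1]<60)&(hsv[...,2]>140)&(z<.02)
    k,l,st,ce=cv2.connectedComponentsWithStats(w.astype(np.uint8))
    for i in range(1,k):
        if st[i,4]<100: continue
        q=P[l==i]; zz=np.median(q[:,2]); g=np.array([atz(n,(u,v),.004)[:2] for v,u in zip(*np.where(l==i))],np.float32)
        (cx,cy),rad=cv2.minEnclosingCircle(g)
        print(" disc",round(cx,4),round(cy,4),"d",round(2*rad*1e3),"z",zz.round(4),"uv",ce[i].round())
    t=m&(z>.014)&(z<.03)
    if t.sum()>50:
        rc=cv2.minAreaRect(P[t][:,:2].astype(np.float32)); print(" tray rect",np.round(rc[0],4),np.round(rc[1],4),round(rc[2],2),"ztop",np.median(z[t]).round(4))
    # gauge
    m=ok&(abs(y)<.08)&(x>.5)&(x<.8)
    t=m&(z>.048)&(z<.06)&(x>.61)
    rc=cv2.minAreaRect(P[t][:,:2].astype(np.float32)); print(" housing",np.round(rc[0],4),np.round(rc[1],4),round(rc[2],2))
    t=m&(z>.076)&(z<.095)
    if t.sum()>5: rc=cv2.minAreaRect(P[t][:,:2].astype(np.float32)); print(" handle top",np.round(rc[0],4),np.round(rc[1],4),round(rc[2],2),t.sum(),np.median(z[t]).round(3))
    # bar
    m=ok&(abs(y)<.09)&(x>.36)&(x<.52)&(z>.02)&(z<.04)
    if m.sum()>20: rc=cv2.minAreaRect(P[m][:,:2].astype(np.float32)); print(" bar",np.round(rc[0],4),np.round(rc[1],4),round(rc[2],2),"z",np.median(z[m]).round(4),m.sum())
E
python3 -c "
from m import *
meas('0')"
```

```text
top stand plate z nan
 reel core 0.5572 -0.3016 d 35 body 0.5573 -0.3012 d 69 ztop 0.0635 168 618
 small [ 0.5485 -0.194   0.0471]
 reel core 0.4438 -0.2018 d 34 body 0.4441 -0.2019 d 80 ztop 0.0637 157 988
 reel core 0.4508 -0.3073 d 35 body 0.4501 -0.308 d 59 ztop 0.0638 176 418
 disc 0.5398 0.3327 d 59 z 0.0095 uv [175. 232.]
 disc 0.5346 0.2255 d 70 z 0.0094 uv [224. 238.]
 disc 0.4326 0.338 d 92 z 0.0098 uv [165. 282.]
  return _methods._mean(a, axis=axis, dtype=dtype,
  ret = ret.dtype.type(ret / rcount)
Traceback (most recent call last):
  File "m.py", line 22, in meas
    q=P[l==i]; zz=np.median(q[:,2]); g=np.array([atz(n,(u,v),.004)[:2] for v,u in zip(*np.where(l==i))],np.float32)
                                                 ~~~^^^^^^^^^^^^^^
  File "h.py", line 11, in atz
    o,d=ray(n,uv); return o+d*(z-o[2])/d[2]
        ~~~^^^^^^
  File "h.py", line 7, in ray
    c,E=cam(n); d=np.array([(uv[0]-c["cx"])/c["fx"],(uv[1]-c["cy"])/c["fy"]]); s=d.copy()
        ~~~^^^
  File "h.py", line 5, in cam
    c=r.camera_model(n); return c,np.array(c["extrinsics"])
ValueError: time passes only in moves, steps and waits
```

```bash
python3 - <<'E'
s=open('m.py').read()
s=s.replace("g=np.array([atz(n,(u,v),.004)[:2] for v,u in zip(*np.where(l==i))],np.float32)","g=q[:,:2].astype(np.float32)")
open('m.py','w').write(s)
s=open('h.py').read()
s=s.replace("def cam(n):\n","import functools\n@functools.lru_cache\ndef cam(n):\n"); open('h.py','w').write(s)
E
python3 -W ignore -c "
from m import *
meas('0')"
```

```text
top stand plate z nan
 reel core 0.5572 -0.3016 d 35 body 0.5573 -0.3012 d 69 ztop 0.0635 168 618
 small [ 0.5485 -0.194   0.0471]
 reel core 0.4438 -0.2018 d 34 body 0.4441 -0.2019 d 80 ztop 0.0637 157 988
 reel core 0.4508 -0.3073 d 35 body 0.4501 -0.308 d 59 ztop 0.0638 176 418
 disc 0.5394 0.3307 d 59 z 0.0095 uv [175. 232.]
 disc 0.534 0.2244 d 70 z 0.0094 uv [224. 238.]
 disc 0.4326 0.3361 d 92 z 0.0098 uv [165. 282.]
 disc 0.4272 0.2292 d 81 z 0.0097 uv [215. 288.]
 tray rect [0.484  0.2806] [0.2161 0.2153] 87.15 ztop 0.0257
 housing [0.6826 0.0197] [0.1407 0.0559] 4.67
 handle top [0.5824 0.0104] [0.0116 0.0431] 5.18 130 0.085
 bar [ 0.444  -0.0092] [0.1095 0.0267] 85.88 z 0.0258 665
scene stand plate z 0.01
 reel core 0.4538 -0.3061 d 37 body 0.4535 -0.3076 d 60 ztop 0.0613 90 167
 reel core 0.4499 -0.2032 d 39 body 0.4475 -0.2021 d 83 ztop 0.0614 89 351
 reel core 0.5601 -0.3001 d 39 body 0.5614 -0.301 d 71 ztop 0.0614 105 300Traceback (most recent call last):
  File "<string>", line 3, in <module>
    meas('0')
    ~~~~^^^^^
  File "m.py", line 15, in meas
    print(" reel
[... 224 characters left out ...]
                                                             ~~~~~~~~~~~~~^^^^^^^^^^^
    return _quantile_unchecked(
        a, q, axis, out, overwrite_input, method, keepdims, weights)
    return _ureduce(a,
                    func=_quantile_ureduce_func,
    ...<5 lines>...
                    overwrite_input=overwrite_input,
                    method=method)
    r = func(a, **kwargs)
    result = _quantile(arr,
                       quantiles=q,
    ...<2 lines>...
                       out=out,
                       weights=wgt)
    slices_having_nans = np.isnan(arr[-1, ...])
                                  ~~~^^^^^^^^^
IndexError: index -1 is out of bounds for axis 0 with size 0
```

```bash
cat >> h.py <<'E'
def go(*targets):
    """targets (x,y,z[,yaw deg of tool x]) -> rows from the present measured pose"""
    o=r.get_obs(); T=R.from_rotvec(o["orientation"]); A=T.as_matrix(); y0=np.degrees(np.arctan2(A[1,0],A[0,0]))
    print("at",np.round(o["tcp_pos"],4),"yaw",round(y0,2),"tilt z",A[:,2].round(4),"w",round(o["grip_width"],4),"F",round(o["gripper_force"],1),"t",round(o["clock"],2),"q",np.round(o["joints"],2).tolist())
    for t in targets:
        s=T.inv().apply(np.array(t[:3])-o["tcp_pos"])/.25; a=[0,0,0]
        if len(t)>3:
            c,n=np.cos(np.radians(t[3])),np.sin(np.radians(t[3])); G=np.array([[c,n,0],[n,-c,0],[0,0,-1]])
            a=(T.inv()*R.from_matrix(G)).as_rotvec()/(np.pi/2)
        print(t,"->",np.round(s,3).tolist(),np.round(a,3).tolist())
E
python3 -c "
from h import *
go((.445,-.202,.13),(.445,-.202,.064))"
```

```text
at [ 0.1734 -0.6523  0.2179] yaw 14.88 tilt z [ 1.e-04  0.e+00 -1.e+00] w 0.0857 F 0.0 t 0.8 q [1.2, 0.48, 0.02, 1.56, -0.01, 1.11, -0.08]
(0.445, -0.202, 0.13) -> [1.513, -1.462, 0.352] [0, 0, 0]
(0.445, -0.202, 0.064) -> [1.513, -1.462, 0.616] [0, 0, 0]
```

servo_tool --commands '[[[0.76,-0.73,0.1],[0,0,0]],[[0.76,-0.73,0.1],[0,0,0]],[[0.76,-0.73,0.1],[0,0,0]],[[0.76,-0.73,0.1],[0,0,0]],[[0.76,-0.73,0.1],[0,0,0]],[[0.76,-0.73,0.1],[0,0,0]],[[0.76,-0.73,0.1],[0,0,0]],[[0.76,-0.73,0.1],[0,0,0]]]' --claw 0.35 --squeeze 60

```text
clock: 1.6
tcp_pos: [0.3097, -0.4282, 0.1932]
orientation: [3.114, 0.406, -0.0]
contact_force: [-0.7, -0.6, 0.1]
grip_width: 0.0556
gripper_force: 0.0
```

servo_tool --commands '[[[0.753,-0.732,0.25],[0,0,0]],[[0.753,-0.732,0.25],[0,0,0]],[[0.753,-0.732,0.25],[0,0,0]],[[0.753,-0.732,0.25],[0,0,0]],[[0.753,-0.732,0.25],[0,0,0]],[[0.753,-0.732,0.25],[0,0,0]],[[0.753,-0.732,0.25],[0,0,0]],[[0.753,-0.732,0.25],[0,0,0]],[[0.753,-0.732,0.25],[0,0,0]],[[0.753,-0.732,0.25],[0,0,0]],[[0.753,-0.732,0.25],[0,0,0]]]'

```text
clock: 2.7
tcp_pos: [0.4447, -0.2033, 0.1306]
orientation: [3.115, 0.403, 0.0]
contact_force: [-0.2, 0.7, 0.5]
grip_width: 0.0554
gripper_force: 0.0
```

```bash
python3 -c "
from h import *
print(r.tcp_to_tips)
go((.445,-.202,.08),(.445,-.202,.064))"
```

```text
0.019
at [ 0.4447 -0.2033  0.1306] yaw 14.74 tilt z [ 3.e-04 -5.e-04 -1.e+00] w 0.0554 F 0.0 t 2.7 q [0.49, 0.3, -0.22, 2.06, 0.09, 0.79, -1.1]
(0.445, -0.202, 0.08) -> [0.003, -0.005, 0.203] [0, 0, 0]
(0.445, -0.202, 0.064) -> [0.003, -0.005, 0.267] [0, 0, 0]
```

servo_tool --commands '[[[0.0,0.0,0.1],[0,0,0]],[[0.0,0.0,0.2],[0,0,0]],[[0.0,0.0,0.23],[0,0,0]],[[0.0,0.0,0.264],[0,0,0]],[[0.0,0.0,0.264],[0,0,0]],[[0.0,0.0,0.264],[0,0,0]]]'

```text
clock: 3.3
tcp_pos: [0.4456, -0.2022, 0.065]
orientation: [3.115, 0.407, 0.001]
contact_force: [-1.1, 0.2, 1.0]
grip_width: 0.0555
gripper_force: 0.0
```

servo_tool --commands '[[[0,0,0],[0,0,0]],[[0,0,0],[0,0,0]],[[0,0,0],[0,0,0]],[[0,0,0],[0,0,0]],[[0,0,0],[0,0,0]],[[0,0,0],[0,0,0]],[[0,0,0],[0,0,0]],[[0,0,0],[0,0,0]]]' --claw 1

```text
clock: 4.1
tcp_pos: [0.4451, -0.202, 0.0644]
orientation: [-3.115, -0.407, 0.0]
contact_force: [0.8, 0.2, 0.4]
grip_width: -0.0001
gripper_force: 0.0
```

```bash
python3 -W ignore -c "
from h import *
for n in ('top','scene'):
    im,d=r.grab_frame(n); np.save(n+'1.npy',d); np.save(n+'1i.npy',im)
    c=im[100:400,330:640] if n=='top' else im[90:250,130:370]
    save(n+'1c.png',cv2.resize(c,None,fx=2.0,fy=2.0) if n=='top' else cv2.resize(c,None,fx=3,fy=3))
print(r.get_obs()['gripper_force'],r.get_obs()['grip_width'])
"
```

```text
0.0 0.0001057450285323666
```

View pics/scene1c.png

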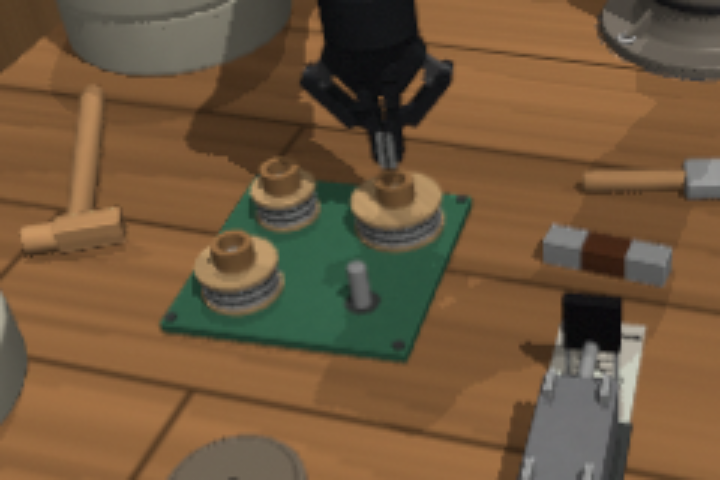

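```bash
python3 -W ignore -c "
from h import *
for n in ('scene','top'):
    P=cloud(n,np.load(n+'1.npy')); im=np.load(n+'1i.npy').astype(int)
    m=(abs(P[...,0]-.445)<.05)&(abs(P[...,1]+.202)<.03)&(P[...,2]>.045)
    col=im.max(-1)-im.min(-1)
    for nm,k in (('grey',m&(col<25)),('tan',m&(col>40))):
        q=P[k]; print(n,nm,len(q))
        for a in np.arange(.045,.13,.008):
            s=q[(q[:,2]>=a)&(q[:,2]<a+.008)]
            if len(s)>2: print('  z',a.round(3),len(s),s.mean(0).round(4),s[:,0].min().round(3),s[:,0].max().round(3),s[:,1].min().round(3),s[:,1].max().round(3))
"
```

```text
scene grey 3302
  z 0.077 10 [ 0.4556 -0.2006  0.0824] 0.448 0.459 -0.207 -0.193
  z 0.085 27 [ 0.4541 -0.1994  0.0889] 0.44 0.461 -0.213 -0.191
  z 0.093 26 [ 0.4552 -0.1996  0.0968] 0.449 0.461 -0.213 -0.19
  z 0.101 31 [ 0.4553 -0.2005  0.1053] 0.443 0.462 -0.213 -0.188
  z 0.109 27 [ 0.454  -0.2008  0.1128] 0.439 0.461 -0.212 -0.191
  z 0.117 41 [ 0.456  -0.1979  0.1217] 0.446 0.464 -0.227 -0.173
  z 0.125 90 [ 0.4548 -0.2051  0.1295] 0.433 0.469 -0.232 -0.172
scene tan 134
  z 0.045 35 [ 0.4517 -0.1971  0.0492] 0.435 0.466 -0.213 -0.186
  z 0.053 67 [ 0.4509 -0.1989  0.058 ] 0.43 0.466 -0.219 -0.185
  z 0.061 14 [ 0.4514 -0.2044  0.0615] 0.432 0.465 -0.215 -0.191
top grey 3176
top tan 29
  z 0.045 19 [ 0.4277 -0.1952  0.0459] 0.406 0.469 -0.216 -0.172
  z 0.061 4 [ 0.4484 -0.1927  0.0633] 0.428 0.457 -0.198 -0.19
```

View pics/top1c.png

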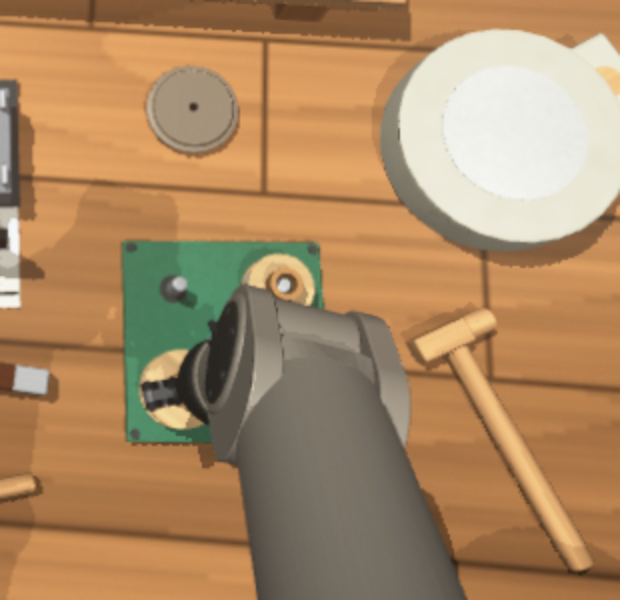

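```bash
python3 -W ignore -c "
from h import *
n='scene'; P=cloud(n,np.load(n+'1.npy')); im=np.load(n+'1i.npy')
for v in range(126,160): print(v,P[v,259].round(4),im[v,259],P[v,256].round(3),im[v,256])
"
```

```text
126 [ 0.4624 -0.1902  0.1431] [13 13 14] [ 0.44  -0.209  0.127] [13 15 15]
127 [ 0.4544 -0.1943  0.1346] [16 18 18] [ 0.443 -0.208  0.126] [16 17 18]
128 [ 0.4566 -0.1937  0.1332] [19 18 20] [ 0.449 -0.206  0.127] [11 12 14]
129 [ 0.4551 -0.1948  0.1292] [18 18 20] [ 0.446 -0.207  0.122] [14 15 16]
130 [ 0.4565 -0.1945  0.1273] [21 21 24] [ 0.451 -0.205  0.122] [15 16 16]
131 [ 0.4547 -0.1957  0.123 ] [20 20 21] [ 0.454 -0.204  0.121] [15 17 16]
132 [ 0.4612 -0.193   0.1246] [22 22 23] [ 0.456 -0.204  0.12 ] [21 23 24]
133 [ 0.4583 -0.1948  0.1195] [25 25 26] [ 0.454 -0.205  0.115] [30 30 31]
134 [ 0.4579 -0.1954  0.1162] [57 57 56] [ 0.455 -0.205  0.113] [89 88 87]
135 [ 0.4549 -0.1972  0.111 ] [81 81 79] [ 0.459 -0.203  0.113] [91 91 89]
136 [ 0.4561 -0.197   0.1088] [84 85 83] [ 0.458 -0.204  0.109] [90 91 89]
137 [ 0.4557 -0.1976  0.1055] [80 81 79] [ 0.458 -0.204  0.106] [85 85 83]
138 [ 0.4596 -0.1961  0.1053] [80 81 79] [ 0.456 -0.206  0.102] [79 79 78]
139 [ 0.457  -0.1978  0.1003] [77 77 76] [ 0.46  -0.205  0.101] [80 80 78]
140 [ 0.4578 -0.1978  0.0978] [76 76 74] [ 0.458 -
[... 782 characters left out ...]
 54]
151 [ 0.4417 -0.2102  0.0502] [80 58 36] [ 0.458 -0.211  0.062] [132  96  60]
152 [ 0.4574 -0.2029  0.0593] [115  83  53] [ 0.462 -0.209  0.061] [112  81  50]
153 [ 0.4626 -0.2008  0.0601] [111  81  50] [ 0.462 -0.21   0.058] [68 50 30]
154 [ 0.4646 -0.2002  0.0585] [88 64 40] [ 0.462 -0.21   0.055] [68 50 31]
155 [ 0.4648 -0.2006  0.0554] [87 64 39] [ 0.462 -0.21   0.052] [70 52 32]
156 [ 0.4641 -0.2014  0.0515] [88 64 39] [ 0.462 -0.211  0.049] [74 55 35]
157 [ 0.4641 -0.2018  0.0482] [87 63 39] [ 0.464 -0.211  0.046] [92 71 47]
158 [ 0.4627 -0.2029  0.0438] [88 66 40] [ 0.463 -0.211  0.043] [139 111  76]
159 [ 0.4623 -0.2035  0.0401] [111  86  58] [ 0.463 -0.212  0.039] [168 136  95]
```

The shut fingertips sit at z≈0.080, 16 mm above the reported TCP, where they should be 19 mm below it. So the reported tool z is about 35 mm off from the camera's. I'll open, go lower while watching the force, and check by gripping.

servo_tool --commands '[[[0,0,0],[0,0,0]],[[0,0,0],[0,0,0]],[[0,0,0],[0,0,0]],[[0,0,0],[0,0,0]],[[0,0,0],[0,0,0]]]' --claw 0.35

```text
clock: 4.7
tcp_pos: [0.4451, -0.202, 0.0644]
orientation: [3.115, 0.407, 0.0]
contact_force: [-0.3, 0.7, 0.1]
grip_width: 0.0556
gripper_force: 0.0
```

servo_tool --commands '[[[0,0,0.02],[0,0,0]],[[0,0,0.04],[0,0,0]],[[0,0,0.06],[0,0,0]],[[0,0,0.08],[0,0,0]],[[0,0,0.1],[0,0,0]],[[0,0,0.11],[0,0,0]],[[0,0,0.12],[0,0,0]],[[0,0,0.12],[0,0,0]]]'

```text
clock: 5.5
tcp_pos: [0.4449, -0.2019, 0.0341]
orientation: [-3.115, -0.407, 0.001]
contact_force: [0.6, -0.3, -0.3]
grip_width: 0.0557
gripper_force: 0.0
```

servo_tool --commands '[[[0,0,0],[0,0,0]],[[0,0,0],[0,0,0]],[[0,0,0],[0,0,0]],[[0,0,0],[0,0,0]],[[0,0,0],[0,0,0]],[[0,0,0],[0,0,0]],[[0,0,0],[0,0,0]],[[0,0,0],[0,0,0]]]' --claw 1

```text
clock: 6.3
tcp_pos: [0.4453, -0.202, 0.0349]
orientation: [3.115, 0.406, 0.001]
contact_force: [-1.4, 1.7, 5.7]
grip_width: 0.0309
gripper_force: 59.5
```

servo_tool --commands '[[[0,0,-0.02],[0,0,0]],[[0,0,-0.05],[0,0,0]],[[0,0,-0.1],[0,0,0]],[[0,0,-0.15],[0,0,0]],[[0,0,-0.2],[0,0,0]],[[0,0,-0.26],[0,0,0]],[[0,0,-0.32],[0,0,0]],[[0,0,-0.32],[0,0,0]],[[0,0,-0.32],[0,0,0]]]'

```text
clock: 7.2
tcp_pos: [0.4452, -0.2021, 0.1149]
orientation: [3.114, 0.407, 0.002]
contact_force: [-0.9, -0.2, -3.5]
grip_width: 0.0309
gripper_force: 60.2
```

```bash
python3 -W ignore -c "
from h import *
for n in ('scene',):
    im,d=r.grab_frame(n); np.save(n+'2.npy',d); np.save(n+'2i.npy',im)
    save(n+'2c.png',cv2.resize(im[60:260,130:370],None,fx=3,fy=3))
    P=cloud(n,d); m=(abs(P[...,0]-.45)<.05)&(abs(P[...,1]+.202)<.05)&(P[...,2]>.02)
    hsv=cv2.cvtColor(im,cv2.COLOR_RGB2HSV); t=m&(hsv[...,1]>90)&(hsv[...,2]>60)
    print(np.percentile(P[t][:,2],[2,50,98]).round(4), np.histogram(P[t][:,2],np.arange(.02,.17,.01)))
print(r.get_obs()['contact_force'])
go((.445,-.202,.12),(.50,-.05,.12),(.50,.1,.12),(.4272,.2292,.12))"
```

```text
[0.0912 0.1214 0.2988] (array([  0,   0,   0,   0,   0,   0,   3,  53,   2,  88, 222,  76,  37,
         5,   8]), array([0.02, 0.03, 0.04, 0.05, 0.06, 0.07, 0.08, 0.09, 0.1 , 0.11, 0.12,
       0.13, 0.14, 0.15, 0.16, 0.17]))
[ 0.55651609 -0.48725278 -4.30097673]
at [ 0.4447 -0.2019  0.1142] yaw 14.88 tilt z [-3.e-04  0.e+00 -1.e+00] w 0.0305 F 60.2 t 7.25 q [0.48, 0.32, -0.22, 2.08, 0.1, 0.75, -1.11]
(0.445, -0.202, 0.12) -> [0.001, 0.001, -0.023] [0, 0, 0]
(0.5, -0.05, 0.12) -> [0.37, -0.53, -0.023] [0, 0, 0]
(0.5, 0.1, 0.12) -> [0.524, -1.11, -0.023] [0, 0, 0]
(0.4272, 0.2292, 0.12) -> [0.375, -1.685, -0.023] [0, 0, 0]
```

View pics/scene2c.png

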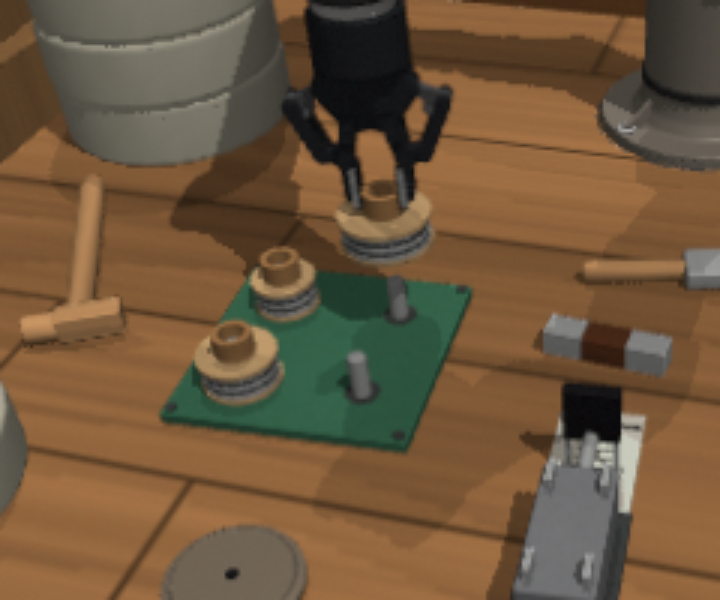

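servo_tool --commands '[[[0.43,-0.74,0.0],[0,0,0]],[[0.43,-0.74,0.0],[0,0,0]],[[0.43,-0.74,0.0],[0,0,0]],[[0.43,-0.74,0.0],[0,0,0]],[[0.43,-0.74,0.0],[0,0,0]],[[0.43,-0.74,0.0],[0,0,0]],[[0.43,-0.74,0.0],[0,0,0]]]'

```text
clock: 7.95
tcp_pos: [0.5006, 0.0036, 0.1136]
orientation: [3.115, 0.407, -0.003]
contact_force: [-0.5, -0.3, -3.6]
grip_width: 0.0306
gripper_force: 60.4
```

```bash
python3 -W ignore -c "
from h import *
go((.4272,.2292,.1145),(.4272,.2292,.05))"
```

```text
at [0.5006 0.0036 0.1136] yaw 14.88 tilt z [-2.e-03 -7.e-04 -1.e+00] w 0.0306 F 60.4 t 7.95 q [0.12, 0.35, -0.3, 2.05, 0.14, 0.77, -1.58]
(0.4272, 0.2292, 0.1145) -> [-0.052, -0.947, -0.004] [0, 0, 0]
(0.4272, 0.2292, 0.05) -> [-0.051, -0.947, 0.254] [0, 0, 0]
```

servo_tool --commands '[[[-0.051,-0.947,0.0],[0,0,0]],[[-0.051,-0.947,0.0],[0,0,0]],[[-0.051,-0.947,0.0],[0,0,0]],[[-0.051,-0.947,0.0],[0,0,0]],[[-0.051,-0.947,0.0],[0,0,0]],[[-0.051,-0.947,0.0],[0,0,0]],[[-0.051,-0.947,0.0],[0,0,0]],[[-0.051,-0.947,0.0],[0,0,0]],[[-0.051,-0.947,0.0],[0,0,0]],[[-0.051,-0.947,0.0],[0,0,0]]]'

```text
clock: 8.95
tcp_pos: [0.4289, 0.2284, 0.1143]
orientation: [3.115, 0.403, -0.0]
contact_force: [0.3, -0.4, -2.9]
grip_width: 0.0307
gripper_force: 60.7
```

```bash
python3 -W ignore -c "
from h import *
go((.4272,.2292,.05),(.4272,.2292,.0315))"
```

```text
at [0.4289 0.2284 0.1143] yaw 14.73 tilt z [-1.e-04 -6.e-04 -1.e+00] w 0.0307 F 60.7 t 8.95 q [-0.29, 0.33, -0.39, 2.07, 0.18, 0.77, -2.1]
(0.4272, 0.2292, 0.05) -> [-0.006, -0.005, 0.257] [0, 0, 0]
(0.4272, 0.2292, 0.0315) -> [-0.006, -0.005, 0.331] [0, 0, 0]
```

servo_tool --commands '[[[0,0,0],[0,0,0]],[[0,0,0.1],[0,0,0]],[[0,0,0.2],[0,0,0]],[[0,0,0.24],[0,0,0]],[[0,0,0.27],[0,0,0]],[[0,0,0.3],[0,0,0]],[[0,0,0.32],[0,0,0]],[[0,0,0.328],[0,0,0]],[[0,0,0.328],[0,0,0]],[[0,0,0.328],[0,0,0]]]'

```text
clock: 9.95
tcp_pos: [0.4286, 0.2302, 0.0328]
orientation: [-3.115, -0.407, -0.001]
contact_force: [-0.6, -0.5, -3.1]
grip_width: 0.0308
gripper_force: 60.7
```

servo_tool --commands '[[[0,0,0.004],[0,0,0]],[[0,0,0.006],[0,0,0]],[[0,0,0.006],[0,0,0]]]'

```text
clock: 10.25
tcp_pos: [0.4288, 0.2302, 0.032]
orientation: [3.115, 0.407, 0.002]
contact_force: [-2.8, -1.6, 7.1]
grip_width: 0.0309
gripper_force: 61.9
```

servo_tool --commands '[[[0,0,0],[0,0,0]],[[0,0,0],[0,0,0]],[[0,0,0],[0,0,0]],[[0,0,0],[0,0,0]],[[0,0,-0.1],[0,0,0]],[[0,0,-0.2],[0,0,0]],[[0,0,-0.33],[0,0,0]],[[0,0,-0.33],[0,0,0]],[[0,0,-0.33],[0,0,0]]]' --claw 0.35

```text
clock: 11.15
tcp_pos: [0.4287, 0.23, 0.1138]
orientation: [-3.115, -0.406, -0.002]
contact_force: [-0.5, -1.0, -0.2]
grip_width: 0.0552
gripper_force: 0.0
```

```bash
python3 -W ignore -c "
from h import *
go((.5,0,.115),(.451,-.307,.115),(.451,-.307,.034))"
```

```text
at [0.4287 0.23   0.1138] yaw 14.87 tilt z [ 1.5e-03  5.0e-04 -1.0e+00] w 0.0552 F 0.0 t 11.15 q [-0.29, 0.33, -0.4, 2.07, 0.18, 0.76, -2.11]
(0.5, 0, 0.115) -> [0.039, 0.963, -0.005] [0, 0, 0]
(0.451, -0.307, 0.115) -> [-0.465, 2.099, -0.006] [0, 0, 0]
(0.451, -0.307, 0.034) -> [-0.466, 2.099, 0.318] [0, 0, 0]
```

Contact came at floor height (0.032), as predicted. Next is reel a.

servo_tool --commands '[[[0.04,0.963,0],[0,0,0]],[[0.04,0.963,0],[0,0,0]],[[0.04,0.963,0],[0,0,0]],[[0.04,0.963,0],[0,0,0]],[[0.04,0.963,0],[0,0,0]],[[0.04,0.963,0],[0,0,0]],[[0.04,0.963,0],[0,0,0]]]'

```text
clock: 11.85
tcp_pos: [0.499, -0.0011, 0.1121]
orientation: [-3.115, -0.403, 0.004]
contact_force: [0.2, 0.6, -0.1]
grip_width: 0.0556
gripper_force: 0.0
```

```bash
python3 -W ignore -c "
from h import *
im,d=r.grab_frame('top'); np.save('top3.npy',d); np.save('top3i.npy',im)
P=cloud('top',d)
m=(P[...,0]>.33)&(P[...,0]<.65)&(P[...,1]>.13)&(P[...,1]<.42)&(P[...,2]>.03)&(P[...,2]<.07)
q=P[m]; c=q[q[:,2]>.05]; b=q[q[:,2]<.045]; print('core',cv2.minEnclosingCircle(c[:,:2].astype(np.float32)),'body',cv2.minEnclosingCircle(b[:,:2].astype(np.float32)),np.median(b[:,2]),np.percentile(c[:,2],90))
go((.5,0,.115),(.451,-.307,.115))"
```

```text
core ((0.4273053705692291, 0.2296462506055832), 0.017282165586948395) body ((0.47454944252967834, 0.2749921679496765), 0.14000841975212097) 0.038893773829386635 0.061007191004742646
at [4.989e-01 4.000e-04 1.123e-01] yaw 14.89 tilt z [-2.2e-03  4.0e-04 -1.0e+00] w 0.0557 F 0.0 t 11.9 q [0.13, 0.35, -0.3, 2.05, 0.15, 0.77, -1.57]
(0.5, 0, 0.115) -> [0.004, 0.003, -0.011] [0, 0, 0]
(0.451, -0.307, 0.115) -> [-0.501, 1.139, -0.011] [0, 0, 0]
```

servo_tool --commands '[[[-0.25,0.57,0],[0,0,0]],[[-0.25,0.57,0],[0,0,0]],[[-0.25,0.57,0],[0,0,0]],[[-0.25,0.57,0],[0,0,0]]]'

```text
clock: 12.3
tcp_pos: [0.474, -0.1588, 0.1128]
orientation: [3.115, 0.397, -0.003]
contact_force: [-0.6, 0.6, 0.4]
grip_width: 0.0557
gripper_force: 0.0
```

servo_tool --commands '[[[-0.251,0.569,-0.006],[0,0,0]],[[-0.251,0.569,-0.006],[0,0,0]],[[-0.251,0.569,-0.006],[0,0,0]],[[-0.251,0.569,-0.006],[0,0,0]],[[-0.251,0.569,-0.006],[0,0,0]],[[-0.251,0.569,-0.006],[0,0,0]],[[-0.251,0.569,-0.006],[0,0,0]]]'

```text
clock: 13.0
tcp_pos: [0.4529, -0.3046, 0.1147]
orientation: [-3.113, -0.413, 0.0]
contact_force: [0.3, 0.6, 0.1]
grip_width: 0.0558
gripper_force: 0.0
```

```bash
python3 -W ignore -c "
from h import *
go((.451,-.307,.034))"
```

```text
at [ 0.4529 -0.3046  0.1147] yaw 15.12 tilt z [-2.0e-04  1.2e-03 -1.0e+00] w 0.0558 F 0.0 t 13.0 q [0.63, 0.4, -0.19, 1.95, 0.1, 0.8, -0.92]
(0.451, -0.307, 0.034) -> [-0.01, 0.008, 0.323] [0, 0, 0]
```

servo_tool --commands '[[[0,0,0.05],[0,0,0]],[[0,0,0.1],[0,0,0]],[[0,0,0.15],[0,0,0]],[[0,0,0.15],[0,0,0]],[[0,0,0.15],[0,0,0]]]'

```text
clock: 13.5
tcp_pos: [0.4516, -0.3072, 0.0767]
orientation: [-3.114, -0.407, 0.002]
contact_force: [-0.2, -1.1, 0.4]
grip_width: 0.0556
gripper_force: 0.0
```

```bash
python3 -W ignore -c "
from h import *
go((.451,-.307,.034))"
```

```text
at [ 0.4516 -0.3072  0.0767] yaw 14.89 tilt z [-1.2e-03  8.0e-04 -1.0e+00] w 0.0556 F 0.0 t 13.5 q [0.63, 0.46, -0.18, 1.97, 0.12, 0.73, -0.94]
(0.451, -0.307, 0.034) -> [-0.002, -0.001, 0.171] [0, 0, 0]
```

servo_tool --commands '[[[0,0,0.04],[0,0,0]],[[0,0,0.08],[0,0,0]],[[0,0,0.12],[0,0,0]],[[0,0,0.15],[0,0,0]],[[0,0,0.168],[0,0,0]],[[0,0,0.168],[0,0,0]],[[0,0,0.168],[0,0,0]]]'

```text
clock: 14.2
tcp_pos: [0.452, -0.3075, 0.0354]
orientation: [3.115, 0.407, 0.0]
contact_force: [-0.2, 0.3, -0.5]
grip_width: 0.0554
gripper_force: 0.0
```

servo_tool --commands '[[[0,0,0],[0,0,0]],[[0,0,0],[0,0,0]],[[0,0,0],[0,0,0]],[[0,0,0],[0,0,0]],[[0,0,0],[0,0,0]],[[0,0,0],[0,0,0]],[[0,0,-0.04],[0,0,0]],[[0,0,-0.1],[0,0,0]],[[0,0,-0.16],[0,0,0]],[[0,0,-0.22],[0,0,0]],[[0,0,-0.28],[0,0,0]],[[0,0,-0.32],[0,0,0]],[[0,0,-0.32],[0,0,0]],[[0,0,-0.32],[0,0,0]]]' --claw 1

```text
clock: 15.6
tcp_pos: [0.4517, -0.3075, 0.1153]
orientation: [3.115, 0.407, -0.0]
contact_force: [-0.4, 0.4, -1.5]
grip_width: 0.0313
gripper_force: 59.8
```

```bash
python3 -W ignore -c "
from h import *
go((.5,-.08,.115),(.5394,.3307,.115))"
```

```text
at [ 0.4517 -0.3075  0.1153] yaw 14.88 tilt z [-1.e-04 -0.e+00 -1.e+00] w 0.0313 F 59.8 t 15.6 q [0.64, 0.4, -0.19, 1.95, 0.1, 0.8, -0.92]
(0.5, -0.08, 0.115) -> [0.42, -0.83, 0.001] [0, 0, 0]
(0.5394, 0.3307, 0.115) -> [0.994, -2.377, 0.001] [0, 0, 0]
```

servo_tool --commands '[[[0.42,-0.83,0],[0,0,0]],[[0.42,-0.83,0],[0,0,0]],[[0.42,-0.83,0],[0,0,0]],[[0.42,-0.83,0],[0,0,0]],[[0.42,-0.83,0],[0,0,0]],[[0.42,-0.83,0],[0,0,0]]]'

```text
clock: 16.2
tcp_pos: [0.5008, -0.0737, 0.1149]
orientation: [-3.11, -0.42, -0.0]
contact_force: [-0.3, 0.4, -1.7]
grip_width: 0.0309
gripper_force: 60.0
```

servo_tool --commands '[[[0.287,-0.774,0],[0,0,0]],[[0.287,-0.774,0],[0,0,0]],[[0.287,-0.774,0],[0,0,0]],[[0.287,-0.774,0],[0,0,0]],[[0.287,-0.774,0],[0,0,0]]]'

```text
clock: 16.7
tcp_pos: [0.5193, 0.133, 0.1151]
orientation: [-3.109, -0.42, -0.001]
contact_force: [0.4, -0.9, -1.1]
grip_width: 0.0311
gripper_force: 60.1
```

servo_tool --commands '[[[0.287,-0.773,0],[0,0,0]],[[0.287,-0.773,0],[0,0,0]],[[0.287,-0.773,0],[0,0,0]],[[0.287,-0.773,0],[0,0,0]],[[0.287,-0.773,0],[0,0,0]],[[0.287,-0.773,0.0],[0,0,0]],[[0.287,-0.773,0.0],[0,0,0]],[[0.287,-0.773,0.0],[0,0,0]],[[0.287,-0.773,0.0],[0,0,0]]]'

```text
clock: 17.6
tcp_pos: [0.54, 0.3285, 0.1153]
orientation: [3.115, 0.403, -0.0]
contact_force: [0.4, 0.5, -1.0]
grip_width: 0.0308
gripper_force: 60.2
```

```bash
python3 -W ignore -c "
from h import *
go((.5394,.3307,.0325))"
```

```text
at [0.54   0.3285 0.1153] yaw 14.74 tilt z [-1.0e-04 -1.1e-03 -1.0e+00] w 0.0308 F 60.2 t 17.6 q [-0.4, 0.54, -0.34, 1.73, 0.22, 0.91, -2.14]
(0.5394, 0.3307, 0.0325) -> [0.0, -0.01, 0.331] [0, 0, 0]
```

servo_tool --commands '[[[0,0,0.06],[0,0,0]],[[0,0,0.13],[0,0,0]],[[0,0,0.19],[0,0,0]],[[0,0,0.24],[0,0,0]],[[0,0,0.24],[0,0,0]],[[0,0,0.24],[0,0,0]]]'

```text
clock: 18.2
tcp_pos: [0.5393, 0.3307, 0.0551]
orientation: [3.115, 0.407, -0.001]
contact_force: [-0.3, 0.0, -1.0]
grip_width: 0.0309
gripper_force: 60.2
```

```bash
python3 -W ignore -c "
from h import *
go((.5394,.3307,.0325))"
```

```text
at [0.5393 0.3307 0.0551] yaw 14.89 tilt z [-5.e-04 -2.e-04 -1.e+00] w 0.0309 F 60.2 t 18.2 q [-0.42, 0.61, -0.32, 1.77, 0.25, 0.8, -2.17]
(0.5394, 0.3307, 0.0325) -> [0.0, 0.0, 0.09] [0, 0, 0]
```

servo_tool --commands '[[[0,0,0.03],[0,0,0]],[[0,0,0.06],[0,0,0]],[[0,0,0.08],[0,0,0]],[[0,0,0.09],[0,0,0]],[[0,0,0.093],[0,0,0]],[[0,0,0.093],[0,0,0]]]'

```text
clock: 18.8
tcp_pos: [0.5392, 0.3304, 0.0333]
orientation: [3.114, 0.407, -0.001]
contact_force: [-4.0, -3.2, 10.5]
grip_width: 0.0309
gripper_force: 61.4
```

servo_tool --commands '[[[0,0,0],[0,0,0]],[[0,0,0],[0,0,0]],[[0,0,0],[0,0,0]],[[0,0,0],[0,0,0]],[[0,0,-0.1],[0,0,0]],[[0,0,-0.2],[0,0,0]],[[0,0,-0.33],[0,0,0]],[[0,0,-0.33],[0,0,0]],[[0,0,-0.33],[0,0,0]]]' --claw 0.35

```text
clock: 19.7
tcp_pos: [0.5399, 0.3309, 0.1153]
orientation: [-3.115, -0.407, -0.002]
contact_force: [-0.2, 0.1, 0.2]
grip_width: 0.0551
gripper_force: 0.0
```

```bash
python3 -W ignore -c "
from h import *
go((.5,0.1,.115),(.5,-.1,.115),(.558,-.3013,.115))"
```

```text
at [0.5399 0.3309 0.1153] yaw 14.88 tilt z [ 1.5e-03  8.0e-04 -1.0e+00] w 0.0551 F 0.0 t 19.7 q [-0.4, 0.54, -0.34, 1.73, 0.22, 0.91, -2.14]
(0.5, 0.1, 0.115) -> [-0.391, 0.852, 0.0] [0, 0, 0]
(0.5, -0.1, 0.115) -> [-0.597, 1.625, -0.0] [0, 0, 0]
(0.558, -0.3013, 0.115) -> [-0.579, 2.463, -0.001] [0, 0, 0]
```

servo_tool --commands '[[[-0.39,0.852,0],[0,0,0]],[[-0.39,0.852,0],[0,0,0]],[[-0.39,0.852,0],[0,0,0]],[[-0.39,0.852,0],[0,0,0]],[[-0.39,0.852,0],[0,0,0]]]'

```text
clock: 20.2
tcp_pos: [0.4979, 0.0954, 0.1131]
orientation: [3.114, 0.402, -0.006]
contact_force: [0.4, -1.3, -0.7]
grip_width: 0.055
gripper_force: 0.0
```

servo_tool --commands '[[[-0.207,0.773,0],[0,0,0]],[[-0.207,0.773,0],[0,0,0]],[[-0.207,0.773,0],[0,0,0]],[[-0.207,0.773,0],[0,0,0]],[[-0.207,0.773,0],[0,0,0]]]'

```text
clock: 20.7
tcp_pos: [0.4975, -0.1088, 0.1132]
orientation: [3.115, 0.388, -0.005]
contact_force: [-0.6, 0.2, -0.8]
grip_width: 0.0556
gripper_force: 0.0
```

servo_tool --commands '[[[0.018,0.838,0],[0,0,0]],[[0.018,0.838,0],[0,0,0]],[[0.018,0.838,0],[0,0,0]],[[0.018,0.838,0],[0,0,0]],[[0.018,0.838,0],[0,0,0]],[[0.018,0.838,0],[0,0,0]],[[0.018,0.838,0],[0,0,0]],[[0.018,0.838,0.08],[0,0,0]],[[0.018,0.838,0.15],[0,0,0]],[[0.018,0.838,0.15],[0,0,0]],[[0.018,0.838,0.15],[0,0,0]]]'

```text
clock: 21.8
tcp_pos: [0.5578, -0.2996, 0.0772]
orientation: [-3.114, -0.411, 0.001]
contact_force: [-0.5, 0.0, 0.3]
grip_width: 0.0556
gripper_force: 0.0
```

```bash
python3 -W ignore -c "
from h import *
go((.558,-.3013,.034))"
```

```text
at [ 0.5578 -0.2996  0.0772] yaw 15.02 tilt z [-7.e-04  1.e-03 -1.e+00] w 0.0556 F 0.0 t 21.8 q [0.54, 0.57, -0.19, 1.76, 0.14, 0.82, -1.03]
(0.558, -0.3013, 0.034) -> [-0.001, 0.007, 0.173] [0, 0, 0]
```

servo_tool --commands '[[[0,0,0.0],[0,0,0]],[[0,0,0.06],[0,0,0]],[[0,0,0.12],[0,0,0]],[[0,0,0.15],[0,0,0]],[[0,0,0.17],[0,0,0]],[[0,0,0.17],[0,0,0]],[[0,0,0.17],[0,0,0]]]'

```text
clock: 22.5
tcp_pos: [0.5579, -0.3017, 0.0346]
orientation: [-3.115, -0.407, -0.0]
contact_force: [-0.2, 0.9, -0.1]
grip_width: 0.0554
gripper_force: 0.0
```

servo_tool --commands '[[[0,0,0],[0,0,0]],[[0,0,0],[0,0,0]],[[0,0,0],[0,0,0]],[[0,0,0],[0,0,0]],[[0,0,0],[0,0,0]],[[0,0,0],[0,0,0]],[[0,0,-0.04],[0,0,0]],[[0,0,-0.1],[0,0,0]],[[0,0,-0.16],[0,0,0]],[[0,0,-0.22],[0,0,0]],[[0,0,-0.28],[0,0,0]],[[0,0,-0.32],[0,0,0]],[[0,0,-0.32],[0,0,0]],[[0,0,-0.32],[0,0,0]]]' --claw 1

```text
clock: 23.9
tcp_pos: [0.5575, -0.3016, 0.1147]
orientation: [3.115, 0.407, -0.0]
contact_force: [0.1, 0.2, -4.0]
grip_width: 0.0314
gripper_force: 59.9
```

```bash
python3 -W ignore -c "
from h import *
go((.5,-.08,.115),(.5,.08,.115),(.534,.2244,.115))"
```

```text
at [ 0.5575 -0.3016  0.1147] yaw 14.88 tilt z [-1.e-04 -1.e-04 -1.e+00] w 0.0314 F 59.9 t 23.9 q [0.54, 0.53, -0.2, 1.74, 0.13, 0.89, -1.02]
(0.5, -0.08, 0.115) -> [0.005, -0.916, -0.001] [0, 0, 0]
(0.5, 0.08, 0.115) -> [0.17, -1.534, -0.001] [0, 0, 0]
(0.534, 0.2244, 0.115) -> [0.449, -2.058, -0.001] [0, 0, 0]
```

servo_tool --commands '[[[0.005,-0.916,0],[0,0,0]],[[0.005,-0.916,0],[0,0,0]],[[0.005,-0.916,0],[0,0,0]],[[0.005,-0.916,0],[0,0,0]],[[0.005,-0.916,0],[0,0,0]],[[0.005,-0.916,0],[0,0,0]]]'

```text
clock: 24.5
tcp_pos: [0.4984, -0.0745, 0.114]
orientation: [-3.111, -0.419, 0.003]
contact_force: [0.5, -0.2, -3.6]
grip_width: 0.0315
gripper_force: 60.3
```

servo_tool --commands '[[[0.165,-0.618,0],[0,0,0]],[[0.165,-0.618,0],[0,0,0]],[[0.165,-0.618,0],[0,0,0]],[[0.165,-0.618,0],[0,0,0]],[[0.444,-1.0,0],[0,0,0]],[[0.444,-1.0,0],[0,0,0]],[[0.444,-1.0,0],[0,0,0]],[[0.444,-1.0,0],[0,0,0]]]'

```text
clock: 25.3
tcp_pos: [0.5439, 0.1935, 0.1141]
orientation: [-3.112, -0.413, -0.001]
contact_force: [-0.9, -0.9, -3.1]
grip_width: 0.0315
gripper_force: 60.7
```

servo_tool --commands '[[[0,-0.142,0],[0,0,0]],[[0,-0.142,0],[0,0,0]],[[0,-0.142,0],[0,0,0]],[[0,-0.142,0],[0,0,0]],[[0,-0.142,0.06],[0,0,0]],[[0,-0.142,0.13],[0,0,0]],[[0,-0.142,0.19],[0,0,0]],[[0,-0.142,0.19],[0,0,0]],[[0,-0.142,0.19],[0,0,0]]]'

```text
clock: 26.2
tcp_pos: [0.5338, 0.224, 0.0666]
orientation: [3.115, 0.406, -0.002]
contact_force: [0.5, 0.4, -2.9]
grip_width: 0.0317
gripper_force: 60.8
```

```bash
python3 -W ignore -c "
from h import *
go((.534,.2244,.033))"
```

```text
at [0.5338 0.224  0.0666] yaw 14.86 tilt z [-1.1e-03 -5.0e-04 -1.0e+00] w 0.0317 F 60.8 t 26.2 q [-0.26, 0.53, -0.32, 1.89, 0.23, 0.76, -2.02]
(0.534, 0.2244, 0.033) -> [0.001, -0.002, 0.134] [0, 0, 0]
```

servo_tool --commands '[[[0,0,0.04],[0,0,0]],[[0,0,0.07],[0,0,0]],[[0,0,0.1],[0,0,0]],[[0,0,0.12],[0,0,0]],[[0,0,0.133],[0,0,0]],[[0,0,0.133],[0,0,0]]]'

```text
clock: 26.8
tcp_pos: [0.5337, 0.2243, 0.0334]
orientation: [3.115, 0.407, -0.001]
contact_force: [0.4, -0.1, -3.3]
grip_width: 0.0318
gripper_force: 60.8
```

servo_tool --commands '[[[0,0,0.002],[0,0,0]],[[0,0,0],[0,0,0]],[[0,0,0],[0,0,0]],[[0,0,0],[0,0,0]],[[0,0,-0.1],[0,0,0]],[[0,0,-0.2],[0,0,0]],[[0,0,-0.4],[0,0,0]],[[0,0,-0.4],[0,0,0]],[[0,0,-0.4],[0,0,0]]]' --claw 0.35

```text
clock: 27.7
tcp_pos: [0.535, 0.2248, 0.1355]
orientation: [-3.114, -0.406, -0.005]
contact_force: [0.1, -0.1, -0.1]
grip_width: 0.0557
gripper_force: 0.0
```

```bash
python3 -W ignore -c "
from m import *
for n in ('scene',):
    im,d=r.grab_frame(n); np.save(n+'4.npy',d); np.save(n+'4i.npy',im)
    save('scene4.png',im)
    P=cloud(n,d); t=(P[...,0]>.33)&(P[...,0]<.65)&(P[...,1]>.13)&(P[...,1]<.42)&(P[...,2]>.047)&(P[...,2]<.066)
    k,l,st,ce=cv2.connectedComponentsWithStats(t.astype(np.uint8))
    for i in range(1,k):
        if st[i,4]>20: q=P[l==i]; print(cv2.minEnclosingCircle(q[:,:2].astype(np.float32)),np.percentile(q[:,2],90))
go((.572,.0096,.13,95.1),(.572,.0096,.13,-84.9))"
```

```text
((0.43238309025764465, 0.22785137593746185), 0.01820703037083149) 0.05773711447259764
((0.5371368527412415, 0.22418051958084106), 0.018092773854732513) 0.0576429924467544
((0.5416538119316101, 0.32961025834083557), 0.018153924494981766) 0.05834371299677965
at [0.534  0.2242 0.134 ] yaw 14.87 tilt z [ 5.e-04 -1.e-04 -1.e+00] w 0.0555 F 0.0 t 27.75 q [-0.24, 0.44, -0.35, 1.85, 0.19, 0.89, -1.98]
(0.572, 0.0096, 0.13, 95.1) -> [-0.074, 0.869, 0.016] [0.0, -0.0, -0.891]
(0.572, 0.0096, 0.13, -84.9) -> [-0.074, 0.869, 0.016] [-0.0, -0.0, 1.109]
```

View pics/scene4.png

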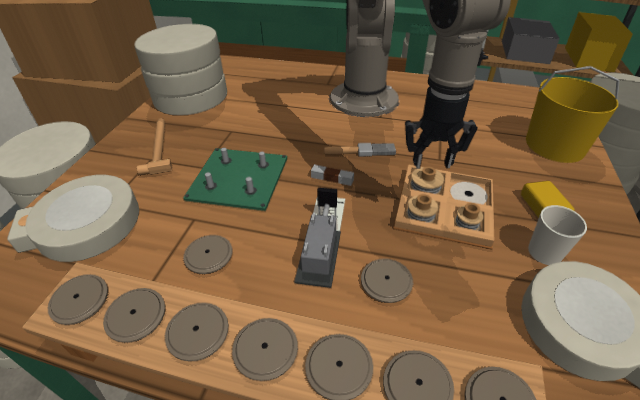

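All three reels are stored and the stand is empty. Next is the handle, so I check the stem height and handle position first.

```bash
python3 -W ignore -c "
from h import *
P=cloud('scene',np.load('scene4.npy')); 
for n,t in (('top','0'),('scene','4')):
    P=cloud(n,np.load(n+t+'.npy')); x,y,z=P[...,0],P[...,1],P[...,2]
    for a in np.arange(.55,.64,.01):
        m=(x>a)&(x<a+.01)&(abs(y-.013)<.012); print(n,a.round(2),np.percentile(z[m],[5,50,95]).round(3),m.sum())
    m=(abs(y)<.08)&(x>.5)&(x<.64)&(z>.078)&(z<.095); print(cv2.minAreaRect(P[m][:,:2].astype(np.float32)),m.sum())
go((.583,.0104,.13,95.1),(.583,.0104,.045,95.1),(.5332,.0060,.045,95.1))"
```

```text
top 0.55 [-0.001  0.002  0.005] 48
top 0.56 [-0.001  0.002  0.005] 48
top 0.57 [0.    0.042 0.086] 113
top 0.58 [0.001 0.084 0.087] 61
top 0.59 [0.043 0.046 0.048] 9
top 0.6 [0.001 0.043 0.047] 37
top 0.61 [0.    0.042 0.047] 51
top 0.62 [0.    0.042 0.047] 43
top 0.63 [0.006 0.048 0.057] 86
((0.5823732018470764, 0.010378781706094742), (0.011558834463357925, 0.043060459196567535), 5.182063102722168) 130
scene 0.55 [-0.001  0.     0.001] 9
scene 0.56 [-0.002  0.     0.001] 14
scene 0.57 [-0.001  0.001  0.015] 18
scene 0.58 [0.036 0.073 0.084] 87
scene 0.59 [0.041 0.059 0.081] 118
scene 0.6 [0.041 0.043 0.045] 16
scene 0.61 [0.039 0.043 0.045] 18
scene 0.62 [0.041 0.043 0.045] 10
scene 0.63 [0.051 0.053 0.054] 15
((0.5865080952644348, 0.009601527824997902), (0.013534053228795528, 0.043072208762168884), 6.329919338226318) 99
at [0.534  0.2242 0.134 ] yaw 14.87 tilt z [ 5.e-04 -1.e-04 -1.e+00] w 0.0555 F 0.0 t 27.75 q [-0.24, 0.44, -0.35, 1.85, 0.19, 0.89, -1.98]
(0.583, 0.0104, 0.13, 95.1) -> [-0.03, 0.877, 0.016] [0.0, -0.0, -0.891]
(0.583, 0.0104, 0.045, 95.1) -> [-0.03, 0.877, 0.356] [0.0, -0.0, -0.891]
(0.5332, 0.006, 0.045, 95.1) -> [-0.227, 0.843, 0.356] [0.0, -0.0, -0.891]
```

servo_tool --commands '[[[-0.06,0.87,0.0],[0,0,-0.89]],[[-0.06,0.87,0.0],[0,0,-0.89]],[[-0.06,0.87,0.0],[0,0,-0.89]],[[-0.06,0.87,0.0],[0,0,-0.89]],[[-0.06,0.87,0.0],[0,0,-0.89]],[[-0.06,0.87,0.0],[0,0,-0.89]],[[-0.06,0.87,0.0],[0,0,-0.89]],[[-0.06,0.87,0.0],[0,0,-0.89]],[[-0.06,0.87,0.0],[0,0,-0.89]],[[-0.06,0.87,0.0],[0,0,-0.89]],[[-0.06,0.87,0.0],[0,0,-0.89]],[[-0.06,0.87,0.0],[0,0,-0.89]],[[-0.06,0.87,0.0],[0,0,-0.89]],[[-0.06,0.87,0.0],[0,0,-0.89]]]' --claw 0.5

```text
clock: 29.15
tcp_pos: [0.5753, 0.0104, 0.1336]
orientation: [-2.123, -2.315, 0.001]
contact_force: [-0.5, 0.2, -0.8]
grip_width: 0.0426
gripper_force: 0.0
```

```bash
python3 -W ignore -c "
from h import *
go((.583,.0104,.13,95.1),(.583,.0104,.045,95.1),(.5332,.0060,.045,95.1))"
```

```text
at [0.5753 0.0104 0.1336] yaw 94.94 tilt z [-4.e-04 -1.e-04 -1.e+00] w 0.0426 F 0.0 t 29.15 q [0.34, 0.48, -0.6, 1.84, 0.33, 0.92, -0.33]
(0.583, 0.0104, 0.13, 95.1) -> [-0.003, 0.031, 0.015] [-0.0, 0.0, -0.002]
(0.583, 0.0104, 0.045, 95.1) -> [-0.003, 0.031, 0.355] [-0.0, 0.0, -0.002]
(0.5332, 0.006, 0.045, 95.1) -> [-0.003, -0.169, 0.355] [-0.0, 0.0, -0.002]
```

servo_tool --commands '[[[-0.003,0.031,0],[0,0,0]],[[-0.003,0.031,0],[0,0,0]],[[-0.003,0.031,0.1],[0,0,0]],[[-0.003,0.031,0.15],[0,0,0]],[[-0.003,0.031,0.2],[0,0,0]],[[-0.003,0.031,0.24],[0,0,0]],[[-0.003,0.031,0.28],[0,0,0]],[[-0.003,0.031,0.32],[0,0,0]],[[-0.003,0.031,0.355],[0,0,0]],[[-0.003,0.031,0.355],[0,0,0]],[[-0.003,0.031,0.355],[0,0,0]]]'

```text
clock: 30.25
tcp_pos: [0.5833, 0.0104, 0.0451]
orientation: [-2.123, -2.316, -0.0]
contact_force: [-0.7, 0.3, 0.6]
grip_width: 0.0427
gripper_force: 0.0
```

servo_tool --commands '[[[0,0,0],[0,0,0]],[[0,0,0],[0,0,0]],[[0,0,0],[0,0,0]],[[0,0,0],[0,0,0]],[[0,0,0],[0,0,0]],[[0,0,0],[0,0,0]],[[0,0,0],[0,0,0]],[[0,0,0],[0,0,0]]]' --claw 1

```text
clock: 31.05
tcp_pos: [0.5831, 0.0103, 0.0458]
orientation: [2.122, 2.316, -0.0]
contact_force: [-2.6, -0.5, 5.4]
grip_width: 0.0112
gripper_force: 59.0
```

```bash
python3 -W ignore -c "
from h import *
print(r.get_obs()['contact_force'])
go((.583,.0104,.045,95.1),(.5332,.0060,.045,95.1))"
```

```text
[-2.63573143 -0.47830828  5.42580073]
at [0.5831 0.0103 0.0458] yaw 94.99 tilt z [ 1.e-04 -4.e-04 -1.e+00] w 0.0112 F 59.0 t 31.05 q [0.29, 0.6, -0.54, 1.88, 0.43, 0.77, -0.41]
(0.583, 0.0104, 0.045, 95.1) -> [0.0, -0.0, 0.003] [0.0, 0.0, -0.001]
(0.5332, 0.006, 0.045, 95.1) -> [0.0, -0.2, 0.003] [0.0, 0.0, -0.001]
```

servo_tool --commands '[[[0,-0.03,0],[0,0,0]],[[0,-0.06,0],[0,0,0]],[[0,-0.09,0],[0,0,0]],[[0,-0.12,0],[0,0,0]],[[0,-0.15,0],[0,0,0]],[[0,-0.18,0],[0,0,0]],[[0,-0.2,0],[0,0,0]],[[0,-0.2,0],[0,0,0]],[[0,-0.2,0],[0,0,0]]]'

```text
clock: 31.95
tcp_pos: [0.5364, 0.0061, 0.0459]
orientation: [2.12, 2.313, 0.008]
contact_force: [9.2, 0.5, -7.0]
grip_width: 0.0111
gripper_force: 58.9
```

```bash
python3 -W ignore -c "
from h import *
n='scene'
im,d=r.grab_frame(n); np.save(n+'5.npy',d); np.save(n+'5i.npy',im)
save('scene5c.png',cv2.resize(im[130:300,240:420],None,fx=3.4,fy=3.4))
P=cloud(n,d); v=P[...,2]
m=(abs(P[...,1])<.06)&(P[...,0]>.48)&(P[...,0]<.64)&(v>.036)&(v<.058)&(im.max(-1)<45); q=P[m]; print(len(q),np.percentile(q,[5,50,95],axis=0).round(4))
P0=cloud(n,np.load('scene4.npy')); im0=np.load('scene4i.npy'); m=(abs(P0[...,1])<.06)&(P0[...,0]>.48)&(P0[...,0]<.64)&(P0[...,2]>.036)&(P0[...,2]<.058)&(im0.max(-1)<45); q=P0[m]; print(len(q),np.percentile(q,[5,50,95],axis=0).round(4))
print(r.get_obs()['contact_force']); go()"
```

```text
94 [[ 0.5408 -0.0136  0.0375]
 [ 0.544   0.009   0.0478]
 [ 0.547   0.0262  0.0565]]
107 [[ 0.588  -0.0084  0.0393]
 [ 0.5906  0.0114  0.0495]
 [ 0.593   0.0308  0.0567]]
[10.00005341 -0.11208803 -5.74919174]
at [0.5365 0.0062 0.0459] yaw 94.98 tilt z [ 0.0065  0.0014 -1.    ] w 0.0109 F 58.9 t 32.0 q [0.31, 0.54, -0.55, 2.0, 0.43, 0.71, -0.42]
```

View pics/scene5c.png

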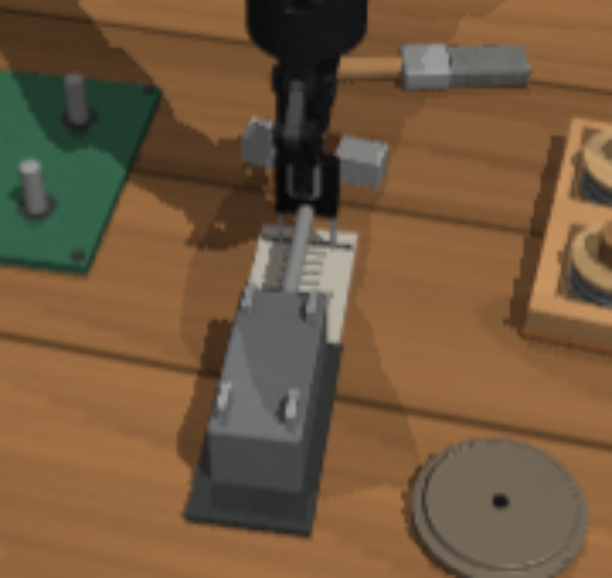

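servo_tool --commands '[[[0,-0.006,0],[0,0,0]],[[0,-0.013,0],[0,0,0]],[[0,-0.013,0],[0,0,0]],[[0,-0.013,0],[0,0,0]],[[0,-0.013,0],[0,0,0]],[[0,-0.013,0],[0,0,0]],[[0,-0.013,0],[0,0,0]],[[0,-0.013,0],[0,0,0]],[[0,-0.013,0],[0,0,0]],[[0,-0.013,0],[0,0,0]],[[0,-0.013,0],[0,0,0]],[[0,-0.013,0],[0,0,0]],[[0,-0.013,0],[0,0,0]],[[0,-0.013,0],[0,0,0]],[[0,-0.013,0],[0,0,0]]]'

```text
clock: 33.5
tcp_pos: [0.5335, 0.0059, 0.0459]
orientation: [2.12, 2.313, 0.009]
contact_force: [10.0, 0.1, -6.9]
grip_width: 0.0106
gripper_force: 58.8
```

```bash
cat > hd.py <<'E'
from h import *
def hdl(tag,n='scene'):
    im,d=r.grab_frame(n); np.save(n+tag+'.npy',d); np.save(n+tag+'i.npy',im)
    P=cloud(n,d); v=P[...,2]
    m=(abs(P[...,1])<.06)&(P[...,0]>.48)&(P[...,0]<.64)&(v>.036)&(v<.058)&(im.max(-1)<45); q=P[m]; print('handle',len(q),np.percentile(q,[5,50,95],axis=0).round(4).tolist())
E
python3 -W ignore -c "
from hd import *
hdl('6')
print(r.get_obs()['contact_force']); go()"
```

```text
handle 101 [[0.5368, -0.0147, 0.0383], [0.5412, 0.0089, 0.0471], [0.544, 0.0266, 0.0567]]
[10.59370208  1.13279048 -5.86607614]
at [0.5335 0.0059 0.0459] yaw 94.98 tilt z [ 0.0068  0.0015 -1.    ] w 0.0109 F 58.8 t 33.55 q [0.31, 0.54, -0.55, 2.0, 0.43, 0.71, -0.42]
```

servo_tool --commands '[[[0,0,0],[0,0,0]],[[0,0,0],[0,0,0]],[[0,0,0],[0,0,0]],[[0,0,0],[0,0,0]],[[0,0,0],[0,0,0]],[[0,0,0],[0,0,0]],[[0,0,0],[0,0,0]],[[0,0,0],[0,0,0]],[[0,0,0],[0,0,0]],[[0,0,0],[0,0,0]],[[0,0,0],[0,0,0]],[[0,0,0],[0,0,0]],[[0,0,0],[0,0,0]],[[0,0,0],[0,0,0]],[[0,0,0],[0,0,0]],[[0,0,0],[0,0,0]],[[0,0,0],[0,0,0]],[[0,0,0],[0,0,0]],[[0,0,0],[0,0,0]],[[0,0,0],[0,0,0]]]'

```text
clock: 35.55
tcp_pos: [0.5335, 0.0059, 0.0459]
orientation: [2.12, 2.313, 0.009]
contact_force: [9.8, 0.0, -6.2]
grip_width: 0.0109
gripper_force: 58.8
```

servo_tool --commands '[[[0,0.04,0],[0,0,0]],[[0,0.08,0],[0,0,0]],[[0,0.12,0],[0,0,0]],[[0,0.16,0],[0,0,0]],[[0,0.19,0],[0,0,0]],[[0,0.21,0],[0,0,0]],[[0,0.21,0],[0,0,0]],[[0,0.21,0],[0,0,0]],[[0,0.21,0],[0,0,0]]]'

```text
clock: 36.45
tcp_pos: [0.583, 0.0103, 0.0458]
orientation: [2.122, 2.315, 0.001]
contact_force: [2.1, -0.6, 6.8]
grip_width: 0.0109
gripper_force: 60.9
```

servo_tool --commands '[[[0,0,0],[0,0,0]],[[0,0,0],[0,0,0]],[[0,0,0],[0,0,0]],[[0,0,0],[0,0,0]],[[0,0,0],[0,0,0]],[[0,0,0],[0,0,0]],[[0,0,-0.1],[0,0,0]],[[0,0,-0.2],[0,0,0]],[[0,0,-0.3],[0,0,0]],[[0,0,-0.35],[0,0,0]],[[0,0,-0.35],[0,0,0]],[[0,0,-0.35],[0,0,0]]]' --claw 0.5

```text
clock: 37.65
tcp_pos: [0.582, 0.01, 0.1319]
orientation: [-2.123, -2.315, 0.001]
contact_force: [0.2, 0.0, 0.3]
grip_width: 0.0423
gripper_force: 0.0
```

```bash
python3 -W ignore -c "
from hd import *
hdl('7')
P=cloud('scene',np.load('scene7.npy')); im=np.load('scene7i.npy'); hsv=cv2.cvtColor(im,cv2.COLOR_RGB2HSV)
m=(abs(P[...,1])<.12)&(P[...,0]>.34)&(P[...,0]<.53)&(P[...,2]>.018)&(P[...,2]<.035); print(cv2.minAreaRect(P[m][:,:2].astype(np.float32)),m.sum())
for n in ('scene',): 
  for q in r.mark_of(n,'bar')[:2]: print(q, atz(n,q['uv'],.013))
go((.5,0,.2))"
```

```text
handle 110 [[0.5875, -0.0088, 0.039], [0.5908, 0.0114, 0.0493], [0.5935, 0.0298, 0.0572]]
((0.4290728271007538, 0.011723712086677551), (0.16930224001407623, 0.08098700642585754), 51.031578063964844) 337
{'uv': [349.1, 178.6], 'confidence': 0.9} [0.45431407 0.03638016 0.013     ]
at [0.5815 0.01   0.1312] yaw 94.99 tilt z [-2.3e-03 -2.0e-04 -1.0e+00] w 0.0427 F 0.0 t 37.75 q [0.34, 0.49, -0.6, 1.83, 0.34, 0.93, -0.33]
(0.5, 0, 0.2) -> [-0.012, -0.329, -0.274] [0, 0, 0]
```

Handle home. The bar has been knocked to a new spot, so I clear the view and measure it again.

servo_tool --commands '[[[-0.8,0.0,-0.1],[0,0,0]],[[-0.8,0.0,-0.1],[0,0,0]],[[-0.8,0.0,-0.1],[0,0,0]],[[-0.8,0.0,-0.1],[0,0,0]],[[-0.8,0.0,-0.1],[0,0,0]],[[-0.8,0.0,-0.1],[0,0,0]],[[-0.8,0.0,-0.1],[0,0,0]]]'

```text
clock: 38.45
tcp_pos: [0.5994, -0.1872, 0.1566]
orientation: [-2.119, -2.316, -0.0]
contact_force: [0.3, 0.8, 0.5]
grip_width: 0.0429
gripper_force: 0.0
```

```bash
python3 -W ignore -c "
from h import *
for n in ('top','scene'):
    im,d=r.grab_frame(n); np.save(n+'8.npy',d); np.save(n+'8i.npy',im)
    P=cloud(n,d); m=(abs(P[...,1]-.03)<.1)&(P[...,0]>.34)&(P[...,0]<.54)&(P[...,2]>.018)&(P[...,2]<.035)
    k,l,st,ce=cv2.connectedComponentsWithStats(m.astype(np.uint8))
    for i in range(1,k):
        if st[i,4]>60: q=P[l==i]; print(n,cv2.minAreaRect(q[:,:2].astype(np.float32)),np.median(q[:,2]),st[i])
    if n=='top': save('top8.png',im)
go()"
```

```text
top ((0.44832804799079895, 0.037895381450653076), (0.10963306576013565, 0.026655374094843864), 85.75357818603516) 0.026001013432976006 [279 274  53  20 665]
scene ((0.4535839557647705, 0.03663541376590729), (0.1104169562458992, 0.03022076189517975), 85.354248046875) 0.02388627898359086 [328 169  44  16 347]
at [ 0.5997 -0.1866  0.1571] yaw 95.17 tilt z [-8.0e-04  1.1e-03 -1.0e+00] w 0.0427 F 0.0 t 38.55 q [0.61, 0.52, -0.56, 1.7, 0.32, 1.01, 0.03]
```

View pics/top8.png

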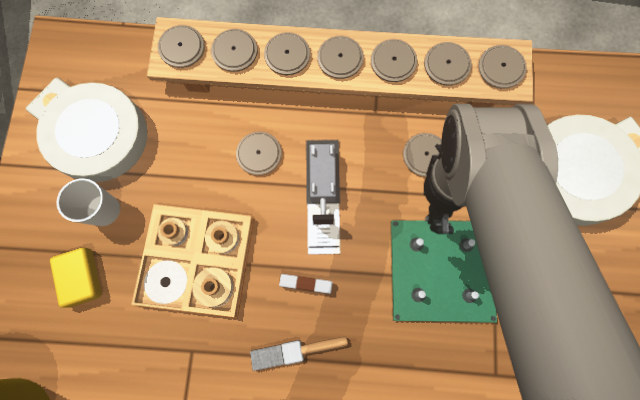

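```bash
python3 -W ignore -c "
from h import *
go((.52,-.07,.13,85.75),(.449,.038,.06,85.75),(.449,.038,-.006,85.75))"
```

```text
at [ 0.5997 -0.1866  0.1571] yaw 95.17 tilt z [-8.0e-04  1.1e-03 -1.0e+00] w 0.0427 F 0.0 t 38.55 q [0.61, 0.52, -0.56, 1.7, 0.32, 1.01, 0.03]
(0.52, -0.07, 0.13, 85.75) -> [0.493, -0.276, 0.109] [-0.001, -0.001, 0.105]
(0.449, 0.038, 0.06, 85.75) -> [0.949, -0.519, 0.39] [-0.001, -0.001, 0.105]
(0.449, 0.038, -0.006, 85.75) -> [0.948, -0.519, 0.654] [-0.001, -0.001, 0.105]
```

servo_tool --commands '[[[0.49,-0.276,0.1],[0,0,0.105]],[[0.49,-0.276,0.1],[0,0,0.105]],[[0.49,-0.276,0.1],[0,0,0.105]],[[0.49,-0.276,0.1],[0,0,0.105]],[[0.95,-0.519,0.3],[0,0,0.105]],[[0.95,-0.519,0.39],[0,0,0.105]],[[0.95,-0.519,0.39],[0,0,0.105]],[[0.95,-0.519,0.39],[0,0,0.105]],[[0.95,-0.519,0.39],[0,0,0.105]],[[0.95,-0.519,0.39],[0,0,0.105]],[[0.95,-0.519,0.39],[0,0,0.105]]]' --claw 0.35

```text
clock: 39.65
tcp_pos: [0.4513, 0.0355, 0.0608]
orientation: [2.307, 2.13, 0.002]
contact_force: [-0.5, -0.9, 0.3]
grip_width: 0.0556
gripper_force: 0.0
```

```bash
python3 -W ignore -c "
from h import *
go((.449,.038,-.006,85.75))
for q in r.mark_of('scene','bar')[:1]: pass
im,d=r.grab_frame('scene'); q=r.mark_of('scene','bar')[:1]; print(q, q and atz('scene',q[0]['uv'],.013))"
```

```text
at [0.4513 0.0355 0.0608] yaw 85.42 tilt z [ 1.8e-03 -1.0e-04 -1.0e+00] w 0.0556 F 0.0 t 39.65 q [0.27, 0.41, -0.58, 2.17, 0.37, 0.65, -0.64]
(0.449, 0.038, -0.006, 85.75) -> [0.009, -0.011, 0.267] [0.001, -0.0, -0.004]
[{'uv': [348.4, 178.9], 'confidence': 0.81}] [0.45590316 0.03486965 0.013     ]
```

Bar unmoved. Descend and grip.

servo_tool --commands '[[[0,0,0],[0,0,0]],[[0,0,0],[0,0,0]],[[0,0,0.06],[0,0,0]],[[0,0,0.12],[0,0,0]],[[0,0,0.17],[0,0,0]],[[0,0,0.21],[0,0,0]],[[0,0,0.24],[0,0,0]],[[0,0,0.262],[0,0,0]],[[0,0,0.262],[0,0,0]],[[0,0,0.262],[0,0,0]]]'

```text
clock: 40.8
tcp_pos: [0.4501, 0.0364, -0.0052]
orientation: [2.306, 2.133, 0.0]
contact_force: [0.1, -0.3, 0.1]
grip_width: 0.0552
gripper_force: 0.0
```

servo_tool --commands '[[[0,0,0],[0,0,0]],[[0,0,0],[0,0,0]],[[0,0,0],[0,0,0]],[[0,0,0],[0,0,0]],[[0,0,0],[0,0,0]],[[0,0,0],[0,0,0]],[[0,0,0],[0,0,0]]]' --claw 1

```text
clock: 41.5
tcp_pos: [0.4502, 0.0363, -0.0048]
orientation: [2.306, 2.133, 0.001]
contact_force: [-1.2, -0.2, 4.9]
grip_width: 0.0248
gripper_force: 59.5
```

servo_tool --commands '[[[0,0,-0.04],[0,0,0]],[[0,0,-0.1],[0,0,0]],[[0,0,-0.16],[0,0,0]],[[0,0,-0.24],[0,0,0]],[[0,0,-0.32],[0,0,0]],[[0,0,-0.4],[0,0,0]],[[0,0,-0.46],[0,0,0]],[[0,0,-0.46],[0,0,0]],[[0,0,-0.46],[0,0,0]]]'

```text
clock: 42.4
tcp_pos: [0.4496, 0.036, 0.1096]
orientation: [2.306, 2.133, -0.0]
contact_force: [-1.2, -0.9, -2.8]
grip_width: 0.0243
gripper_force: 59.8
```

```bash
python3 -W ignore -c "
from h import *
print(r.get_obs()['contact_force'])
go((.55,.04,.11,5.1),(.692,.0202,.11,5.1))"
```

```text
[-1.23385289 -0.92248606 -2.83651161]
at [0.4496 0.036  0.1096] yaw 85.52 tilt z [ 2.e-04 -4.e-04 -1.e+00] w 0.0243 F 59.8 t 42.4 q [0.33, 0.33, -0.63, 2.14, 0.28, 0.75, -0.56]
(0.55, 0.04, 0.11, 5.1) -> [0.047, 0.399, -0.001] [0.0, 0.0, 0.894]
(0.692, 0.0202, 0.11, 5.1) -> [0.013, 0.971, -0.001] [0.0, 0.0, 0.894]
```

servo_tool --commands '[[[0.045,0.4,0],[0,0,0.894]],[[0.045,0.4,0],[0,0,0.894]],[[0.045,0.4,0],[0,0,0.894]],[[0.045,0.4,0],[0,0,0.894]],[[0.045,0.4,0],[0,0,0.894]],[[0.045,0.4,0],[0,0,0.894]],[[0.045,0.4,0],[0,0,0.894]],[[0.045,0.4,0],[0,0,0.894]],[[0.045,0.4,0],[0,0,0.894]],[[0.045,0.4,0],[0,0,0.894]],[[0.013,0.97,0],[0,0,0.894]],[[0.013,0.97,0],[0,0,0.894]],[[0.013,0.97,0],[0,0,0.894]],[[0.013,0.97,0],[0,0,0.894]],[[0.013,0.97,0],[0,0,0.894]],[[0.013,0.97,0],[0,0,0.894]],[[0.013,0.97,0],[0,0,0.894]],[[0.013,0.97,0],[0,0,0.894]]]'

```text
clock: 44.2
tcp_pos: [0.6911, 0.0209, 0.1097]
orientation: [3.138, 0.14, -0.001]
contact_force: [-0.4, -1.2, -3.1]
grip_width: 0.0244
gripper_force: 60.0
```

```bash
python3 -W ignore -c "
from h import *
n='scene'; im,d=r.grab_frame(n); save('scene9c.png',cv2.resize(im[100:320,220:440],None,fx=2.7,fy=2.7))
P=cloud(n,d)
for lo,hi in ((.05,.06),(.061,.072),(.12,.15)):
    m=(abs(P[...,1]-.02)<.035)&(P[...,0]>.625)&(P[...,0]<.78)&(P[...,2]>lo)&(P[...,2]<hi); 
    if m.sum()>5: print(lo,m.sum(),np.percentile(P[m],[3,50,97],axis=0).round(4).tolist(),cv2.minAreaRect(P[m][:,:2].astype(np.float32)))
go((.692,.0202,.11,5.1),(.692,.0202,.055,5.1))"
```

```text
0.05 800 [[0.6448, -0.0035, 0.0511], [0.7142, 0.0269, 0.0532], [0.7536, 0.0481, 0.0557]] ((0.6961191296577454, 0.019523028284311295), (0.12184365838766098, 0.05596190690994263), 5.295173168182373)
0.061 81 [[0.6432, 0.0013, 0.0622], [0.7339, 0.0362, 0.0648], [0.7475, 0.0461, 0.0674]] ((0.6941647529602051, 0.01982169598340988), (0.1051456406712532, 0.04583578556776047), 4.940517425537109)
0.12 719 [[0.6515, -0.0003, 0.1225], [0.7065, 0.0211, 0.1385], [0.7498, 0.0419, 0.1473]] ((0.6973878741264343, 0.020837940275669098), (0.049483705312013626, 0.10959738492965698), 82.23311614990234)
at [0.6914 0.0209 0.1099] yaw 5.1 tilt z [-1.e-04 -1.e-04 -1.e+00] w 0.0245 F 60.0 t 44.25 q [0.04, 0.62, -0.24, 1.59, 0.17, 0.95, -1.73]
(0.692, 0.0202, 0.11, 5.1) -> [0.002, 0.003, -0.001] [0.0, 0.0, -0.0]
(0.692, 0.0202, 0.055, 5.1) -> [0.002, 0.003, 0.219] [0.0, 0.0, -0.0]
```

View pics/scene9c.png

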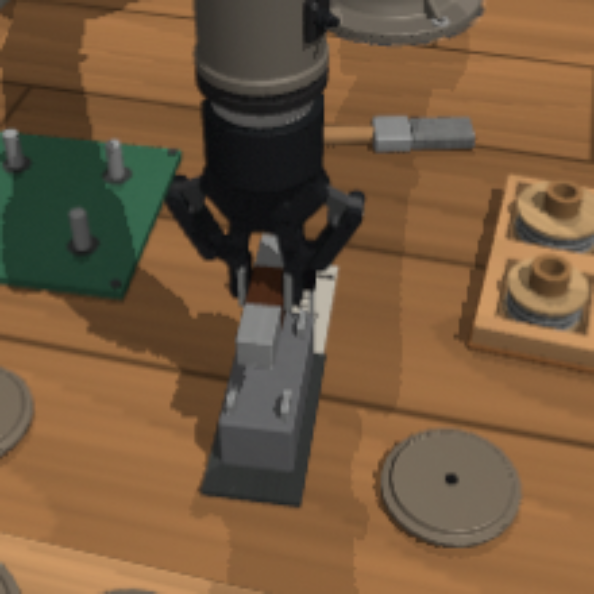

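servo_tool --commands '[[[0.002,0.003,0],[0,0,0]],[[0.002,0.003,0.05],[0,0,0]],[[0.002,0.003,0.1],[0,0,0]],[[0.002,0.003,0.14],[0,0,0]],[[0.002,0.003,0.17],[0,0,0]],[[0.002,0.003,0.2],[0,0,0]],[[0.002,0.003,0.22],[0,0,0]],[[0.002,0.003,0.232],[0,0,0]],[[0.002,0.003,0.237],[0,0,0]],[[0.002,0.003,0.237],[0,0,0]],[[0.002,0.003,0.237],[0,0,0]]]'

```text
clock: 45.35
tcp_pos: [0.6929, 0.0201, 0.0508]
orientation: [-3.138, -0.139, -0.001]
contact_force: [-0.5, 0.3, -1.9]
grip_width: 0.0247
gripper_force: 60.1
```

servo_tool --commands '[[[0,0,0.003],[0,0,0]],[[0,0,0.005],[0,0,0]],[[0,0,0.005],[0,0,0]]]'

```text
clock: 45.65
tcp_pos: [0.6929, 0.02, 0.0504]
orientation: [3.138, 0.139, 0.002]
contact_force: [-3.2, -0.7, 4.1]
grip_width: 0.0242
gripper_force: 61.1
```

servo_tool --commands '[[[0,0,0],[0,0,0]],[[0,0,0],[0,0,0]],[[0,0,0],[0,0,0]],[[0,0,0],[0,0,0]],[[0,0,0],[0,0,0]],[[0,0,-0.08],[0,0,0]],[[0,0,-0.2],[0,0,0]],[[0,0,-0.35],[0,0,0]],[[0,0,-0.5],[0,0,0]],[[-0.4,0.6,-0.5],[0,0,0]],[[-0.4,0.6,-0.5],[0,0,0]],[[-0.4,0.6,-0.5],[0,0,0]],[[-0.4,0.6,-0.5],[0,0,0]],[[-0.4,0.6,-0.5],[0,0,0]],[[-0.4,0.6,-0.5],[0,0,0]],[[-0.4,0.6,-0.5],[0,0,0]]]' --claw 0.45

```text
clock: 47.25
tcp_pos: [0.6069, -0.1364, 0.1743]
orientation: [-3.137, -0.142, -0.001]
contact_force: [0.6, -0.2, -0.8]
grip_width: 0.0469
gripper_force: 0.0
```

```bash
python3 -W ignore -c "
from hd import *
hdl('A')
im,d=r.grab_frame('top'); P=cloud('top',d)
m=(abs(P[...,1]-.02)<.05)&(P[...,0]>.6)&(P[...,0]<.78)&(P[...,2]>.077)&(P[...,2]<.09); print('bar',m.sum(),np.median(P[m][:,2]),cv2.minAreaRect(P[m][:,:2].astype(np.float32)))
t=(P[...,0]>.33)&(P[...,0]<.65)&(P[...,1]>.13)&(P[...,1]<.42)&(P[...,2]>.05)&(P[...,2]<.066)
k,l,st,ce=cv2.connectedComponentsWithStats(t.astype(np.uint8))
for i in range(1,k):
    if st[i,4]>20: q=P[l==i]; print(cv2.minEnclosingCircle(q[:,:2].astype(np.float32)),np.percentile(q[:,2],90))
save('topA.png',im)
go()"
```

```text
handle 110 [[0.588, -0.009, 0.039], [0.5908, 0.0112, 0.0494], [0.5931, 0.0308, 0.0568]]
bar 622 0.08111349079238672 ((0.6944501399993896, 0.019957590848207474), (0.11144113540649414, 0.0254247784614563), 4.51587438583374)
((0.5370367169380188, 0.3291182816028595), 0.01819400116801262) 0.060881760715394286
((0.5321186780929565, 0.223990797996521), 0.017183976247906685) 0.06045451377337398
((0.42793306708335876, 0.22913587093353271), 0.017453942447900772) 0.06103721633733168
at [ 0.6069 -0.1363  0.1741] yaw 5.23 tilt z [ 4.e-04  8.e-04 -1.e+00] w 0.0466 F 0.0 t 47.35 q [0.3, 0.44, -0.23, 1.72, 0.12, 0.99, -1.46]
```

View pics/topA.png

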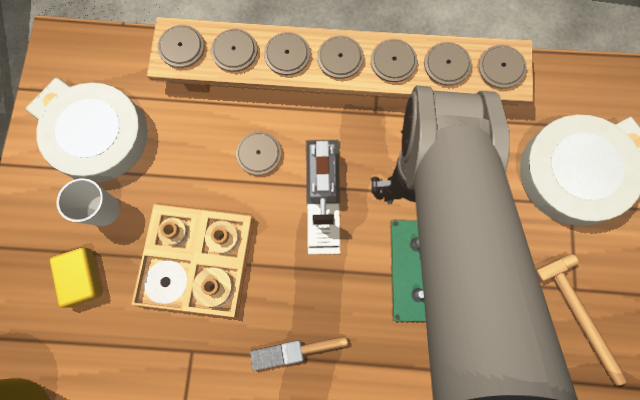

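The bar lies between the lips at (322,165), the three reels are in their pockets at (173,230), (221,237) and (212,288), and the handle is home at (322,220). Handing in.

```bash
python3 -c "
from bench import r
print(r.hand_in())"
```

```text
the job is handed in; nothing more can be done
None
```

I handed the job in after about 47 s of robot time. At the last check the three reels present (58, 69 and 80 mm) were in their own pockets, the bar lay between the gauge's lips, and the handle was home after just over 3 s at about 49 mm. No verdict came back.

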